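# Unstack power modules and load the sprung test nest

### The job

Take the pile of three power modules apart and lay each flat, aluminium face up, between the corner guides of the place made for its size: the small one in the small black holding tray, the medium one in the larger black tray, and the large one on the floating plate of the contact test nest. Then stand the steel hold-down weight upright on the middle of the large module, so that the sprung plate sinks all the way down to its contacts, and let go. Leave the red-handled side cutters and the steel tweezers where they lie.

Things in the scene. Friction and masses are not known exactly. Their poses are not given: they have to be found in the camera images.
- small_mid (a point): Small sealed power-converter module: flat black block with an aluminium plate let into its top. This point is its centre, half-way up; x runs along its long side, y across it, z up out of the aluminium face; a half turn about z makes no difference. Grasp across y. 46 x 23 x 12 mm (long, across, high), 30 g. At the start it lies on top of the medium module, roughly centred and lined up.
- medium_mid (a point): Medium sealed power-converter module: flat black block with an aluminium plate let into its top. This point is its centre, half-way up; x runs along its long side, y across it, z up out of the aluminium face; a half turn about z makes no difference. Grasp across y. 58 x 37 x 13 mm, 60 g. At the start it lies on the large module, under the small one.
- large_mid (a point): Large sealed power-converter module: flat black block with an aluminium plate let into its top. This point is its centre, half-way up; x runs along its long side, y across it, z up out of the aluminium face; a half turn about z makes no difference. Grasp across y. 70 x 56 x 14 mm, about 120 g. At the start it lies on the bench top as the bottom of the pile.
- weight_knob (a point): Hold-down weight, about 0.5 kg: upright steel cylinder 46 mm across and 34 mm high (white foot) with a round black knob on top, 20 mm across and 24 mm high, total height 58 mm. This point is the centre of the knob, on the axis, 47 mm above the underside; z up. Grasp the knob from above. It stands on the bench at the start.
- tray_small_seat (a point): Small black holding tray, fixed, 74 x 51 mm, for the small module. This point: centre of the pocket floor, 4 mm above the bench; x along its long side, z up. Pocket 56 x 33 mm between four L corner guides 7 mm high, 5 mm thick, 10 mm along each side; the middle of every side is open for fingers.
- tray_medium_seat (a point): Medium (larger) black holding tray, fixed to the bench, 86 x 65 mm, for the medium module, otherwise as the small one. This point is the centre of the pocket's floor, 4 mm above the bench; x along its long side, z up. Pocket 68 x 47 mm, corner guides 7 mm high, 5 mm thick, 10 mm along each side.
- nest_seat (a point): Contact test nest for the large module: fixed aluminium base 114 x 98 mm, above it a grey sprung plate with a central window over brass contacts, bolt heads at its corners. This point: centre of the plate's top, 32 mm above the bench when up, moves with it; x along the long side, z up. Pocket 80 x 66 mm between black L corner guides 8 mm high, 5 thick, 12 along each side; side middles open.
- nest_plate (a joint): How far the floating plate has sunk, m: 0 is up (as at the start), 0.010 is fully down on its stop. Its springs hold it up under about 0.4 N and yield 1 mm for every further 0.35 N: the large module alone sinks it about 2 mm, module and weight together take it right down.
- side_cutters: Side cutters with red grips lying on the bench straight ahead of the robot, 34 x 113 x 10 mm. A bystander, loose; origin at the centre of the underside, y along its length.
- tweezers_steel: Steel tweezers lying on the bench half-left ahead of the robot, 14 x 116 x 10 mm. A bystander, loose; origin at the centre of the underside, y along its length.
Mind the look-alikes: they are no part of the job. Leave any orange or pink look-alike of the part that bears small_mid alone.

How it is judged:
By the outcome, as a careful person would: the job done as asked, in the order asked, and still so for the second after the job is handed in, with the robot touching nothing.
It also fails if it takes over 134 s, if anything falls off the work surface, if the arm or the gripper's body presses on something with over 40 N, if the wrist force passes 120 N, or if a joint passes its speed limit or range.

### The arm

A 7-joint arm with a two-finger parallel gripper is mounted at the origin on a cart in front of the work surface, level with it; the furniture and walls round the work are solid. World frame = base frame: x ahead of the robot, y to its left, z up, the work surface at z = 0. Lengths are in m, angles in rad, forces in N, time in s.
With the tool pointing down it reaches from about 0.4 to 0.85 m from the base axis. Payload 4.5 kg.
Tool frame: the origin (TCP) lies at the very end of the fingers, on their centre line; the grasp point (between the pads) lies 19 mm behind it (r.grip_depth is the distance from the TCP to the grasp point, in m); z points along the fingers, x is the direction in which the jaws open and shut, and the axes are right-handed (so a half turn about z gives the same grasp; the last joint's range is limited). The gripper opens to 88 mm and grips with 3 to 60 N. Pads are 18 mm wide; open, the fingers measure 123 mm over their backs; the gripper's body (75 mm by 187 mm) begins 45 mm behind the grasp point.
Start: joints at [-1.233, 0.689, -0.195, 1.565, 0.157, 0.902, -0.215], TCP at [0.187, 0.596, 0.239] pointing down, gripper open.
Joint ranges: [-3.01, 3.01], [-0.46, 2.08], [-1.47, 1.51], [0.13, 2.56], [-1, 4.14], [0.04, 2.09], [-2.66, 2.66]. Speed limits (rad/s): [2.57, 2.57, 3.14, 3.14, 3.14, 3.14, 3.14].

### API

Orientations are given as a unit quaternion [x, y, z, w].
In Python, from plant import r gives the robot as it stands. The module is installed in compiled form; this text tells all that it offers.
- The arm moves only by the shell command python3 -m jog 'ROWS' [FORCE]. ROWS is JSON, a list of rows, each a list of 5 numbers: the shift along the tool's x, y, z in units of 1 m (1.0 is 1 m), then the turn about the tool's z in units of 360 degrees (1.0 is 360 degrees), then the closure, from 0 (fully open) to 1 (shut). In form: [[dx, dy, dz, yaw, fingers], ...]. A call has 1 to 20 rows; each row shifts and turns the commanded pose from where the row before left it, along the tool's axes as they then stand; what a row does not reach is not made up. A row lasts 1/10 s, in which the tool goes at most 50 mm and 8.59 degrees, less where a joint would pass 70% of its speed; a pose out of reach is approached as far as the arm can. A call with a number of a shift or a turn outside -1 to 1 is refused whole. A call with a gripper value outside its range is refused whole. The fingers move at their own pace and stop on an object; FORCE is the grip in N (left out, the last holds). Time passes only in rows, so rows that do not move let the fingers close. It gives the time, the measured TCP pose, the force and the opening at its end, in the units of the state.
- r.get_state(): the state, without advancing time (a new reading comes with each control period).
- r.snapshot(name): name is "side" or "top"; returns the picture (420x560x3 uint8, red, green, blue); there is no depth.
- r.get_calibration(name): a dict with "mtx" (3x3 intrinsics, pixels), "R" (3x3) and "t" (3): a world point X has camera coordinates R X + t. Camera axes: x right, y down, z forward; pixel columns grow to the right and rows downward; lengths in m; the calibration is good to about 2 mm. A picture is of the moment at which its call begins. get_calibration takes no time and is no camera call.
- r.finish_job(): hands the job in, once; it reports no verdict.
Trained networks look in the newest picture that a camera, given by its name, has taken for a name from the list of things; names that differ only in an ending like _2 or _b are one class to them, and where a whole thing is asked for, a point or a joint stands for the part that bears it (a point fixed in the world has none). Each returns a list of dicts, best first, with "score" (0 to 1); they miss things now and then, are a little off and sometimes report something else, mostly with a low value. They report only what shows in the picture. A call takes as long as a camera call. They do not tell look-alikes from the thing itself.
- r.cut_out(thing, camera): "pixels" (420x560 bool, what is visible of it) and "rect" ([left, top, right, bottom] in pixels, round what is visible of it).
The state is a dict: "clock": time; "q": joint angles; "qd": joint speeds; "joint_torque": joint torques, N m; "tool_pos": TCP position; "eef_rot": TCP orientation; "contact_force": force on the tool from outside, world axes, zero at the start; "moment": the same for the moment, N m; "opening": opening from 0.0 (shut) to 1.0 (fully open).
Only numpy, scipy, OpenCV 4.12 (cv2) and the standard library are available. Lean on these libraries where they do the work, as an engineer would, in place of code of your own. Each camera call takes 0.05 s, during which the arm holds its last target.

## Working session

There is one attempt and no reset: what is moved stays moved. The work goes in short steps, Python scripts to look and compute and a shell command to move; the robot and the scene stay as the last step left them, time stands still between calls to the robot, and variables do not carry over. Pictures are saved under pics/ and viewed, and the job is handed in when it is done.

```bash
mkdir -p pics; ls; python3 - <<'E'
from plant import r
import cv2
s=r.get_state();print(s)
for n in("top","side"):
    im=r.snapshot(n);cv2.imwrite(f"pics/{n}0.png",im[:,:,::-1]);c=r.get_calibration(n);print(n,c)
E
```

```text
pics
{'clock': 0.0, 'q': array([-1.23318634,  0.6899667 , -0.19452209,  1.56635657,  0.15728922,
        0.90246365, -0.21509865]), 'qd': array([-5.04298522e-04,  6.18516936e-04,  3.17485808e-05,  2.54009750e-05,
       -7.41167064e-04,  5.44372636e-04,  4.70594615e-04]), 'joint_torque': array([ 2.47464804e-04, -5.27551782e+01, -1.26680709e+00, -1.53431046e+01,
       -5.25758718e-02,  6.51512368e-03,  1.72191712e-04]), 'tool_pos': array([0.18682446, 0.59576479, 0.23791767]), 'eef_rot': array([ 8.05938563e-01,  5.91998496e-01, -6.91265065e-04,  5.79117247e-04]), 'contact_force': array([-0.37156173, -0.55719467,  0.18694384]), 'moment': array([ 0.01752311, -0.00363015,  0.02745669]), 'opening': 0.9987586848023134}
top {'mtx': array([[531.07956762,   0.        , 271.26108286],
       [  0.        , 531.07956762, 212.62440247],
       [  0.        ,   0.        ,   1.        ]]), 'R': array([[-5.16018944e-02, -9.98667600e-01, -5.18155761e-04],
       [-9.77192991e-01,  5.05992907e-02, -2.06236686e-01],
       [ 2.05988114e-01, -1.01358655e-02, -9.78501998e-01]]), 't': array([-9.79027128e-04,  4.73601571e-01,  1.22213209e+00])}
side {'mtx': array([[434.45192887,   0.        , 283.55074139],
       [  0.        , 434.45192887, 213.41856262],
       [  0.        ,   0.        ,   1.        ]]), 'R': array([[-9.99213398e-01,  3.96548996e-02,  2.71934992e-04],
       [ 2.19845975e-02,  5.59642994e-01, -8.28442151e-01],
       [-3.30039768e-02, -8.27784518e-01, -5.60074575e-01]]), 't': array([0.45848083, 0.03420013, 1.13557715])}
```

View pics/top0.png

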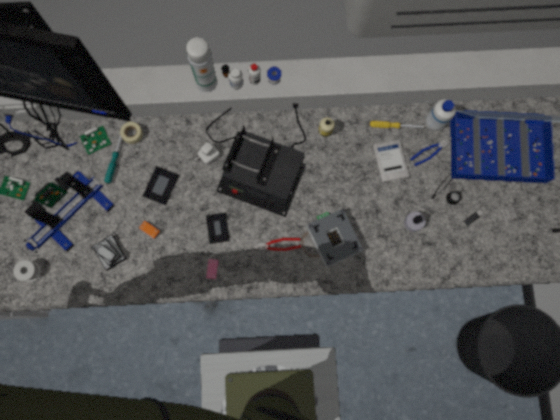

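View pics/side0.png

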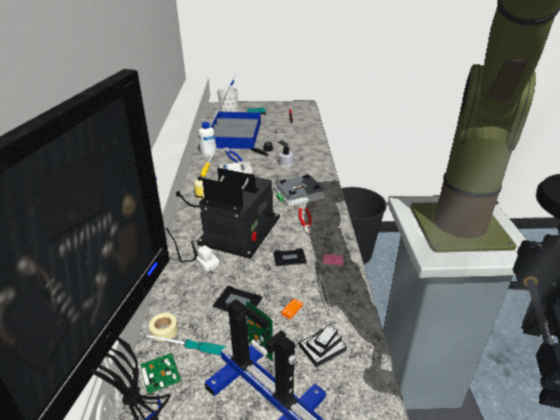

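The top view shows the pile near (109,251), the medium tray at (161,185), the small tray at (217,227), the nest at (335,237) and the weight near (416,220). The orange (150,229) and pink (211,269) blocks are look-alikes. I'll enlarge it and run the networks.

```bash
cat > h.py <<'E'
import numpy as np,cv2
from plant import r
C={n:r.get_calibration(n) for n in("top","side")}
def proj(n,X):
    c=C[n];p=c["R"]@np.asarray(X,float)+c["t"];p=c["mtx"]@p;return p[:2]/p[2]
def back(n,uv,z):
    c=C[n];d=c["R"].T@np.linalg.inv(c["mtx"])@np.array([uv[0],uv[1],1.]);o=-c["R"].T@c["t"]
    return o+d*(z-o[2])/d[2]
def tri(uvt,uvs):
    A=[]
    for n,uv in(("top",uvt),("side",uvs)):
        c=C[n];P=c["mtx"]@np.c_[c["R"],c["t"]]
        A+= [uv[0]*P[2]-P[0],uv[1]*P[2]-P[1]]
    X=np.linalg.svd(np.array(A))[2][-1];return X[:3]/X[3]
def crop(im,box,k,name):
    l,t,R,b=box;cv2.imwrite("pics/"+name,cv2.resize(im[t:b,l:R,::-1],None,fx=k,fy=k,interpolation=cv2.INTER_CUBIC))
E
python3 - <<'E'
from h import *
ims={n:r.snapshot(n) for n in C}
crop(ims["top"],(70,160,270,300),4,"t1.png")
crop(ims["top"],(300,190,440,280),5,"t2.png")
crop(ims["side"],(200,230,360,370),4,"s1.png")
crop(ims["side"],(260,140,360,230),6,"s2.png")
for th in("small_mid","medium_mid","large_mid","weight_knob","tray_small_seat","tray_medium_seat","nest_seat","nest_plate","side_cutters","tweezers_steel"):
    for n in C:
        try:
            for d in r.cut_out(th,n)[:3]:
                m=d["pixels"].astype(np.uint8)
                ys,xs=np.nonzero(m);
                print(th,n,round(d["score"],2),d["rect"],m.sum(),np.round(cv2.minAreaRect(np.c_[xs,ys].astype(np.float32))[0],1))
        except Exception as e: print(th,n,repr(e)[:80])
print(r.get_state()["clock"])
E
```

```text
small_mid top 0.78 [100.6, 247.8, 117.1, 258.3] 168 [105.9 252.6]
small_mid top 0.54 [140.8, 219.8, 158.8, 234.5] 159 [149.4 229.1]
small_mid side 0.76 [312.8, 326.1, 334.5, 348.3] 318 [325.7 336.7]
small_mid side 0.54 [324.1, 254.0, 344.2, 268.5] 183 [332.5 259.1]
small_mid side 0.53 [280.0, 297.9, 301.7, 324.3] 266 [291.3 308.3]
medium_mid top 0.62 [95.4, 241.1, 124.3, 266.7] 225 [107.6 251.6]
medium_mid side 0.68 [309.3, 331.8, 340.5, 357.1] 350 [323.3 341.3]
large_mid top 0.7 [92.5, 231.7, 125.3, 271.1] 303 [109.  251.9]
large_mid side 0.91 [298.8, 336.9, 344.3, 368.7] 445 [322.6 346.2]
large_mid side 0.34 [278.5, 147.9, 293.6, 166.6] 194 [285.5 156.5]
weight_knob side 0.74 [280.1, 146.0, 293.6, 168.7] 202 [285.5 157. ]
tray_small_seat top 0.63 [203.4, 212.9, 231.4, 242.1] 624 [217.6 227.7]
tray_small_seat side 0.75 [273.8, 247.7, 306.7, 266.2] 441 [289.4 257.1]
tray_medium_seat top 0.58 [143.1, 163.3, 179.4, 203.6] 846 [161.  184.5]
tray_medium_seat top 0.43 [252.4, 237.2, 300.1, 250.5] 294 [278.  243.5]
tray_medium_seat side 0.88 [214.0, 286.8, 260.2, 311.5] 615 [237.  301.4]
nest_seat top 0.9 [310.8, 208.9, 359.3, 267.8] 1476 [335. 237.]
nest_seat side 0.93 [277.1, 173.4, 326.7, 200.5] 729 [299.2 186.6]
nest_plate top 0.59 [310.2, 207.7, 362.9, 262.4] 1598 [335.1 236.6]
nest_plate side 0.95 [275.1, 174.3, 318.1, 196.5] 659 [298.5 186.2]
side_cutters top 0.62 [257.0, 236.8, 301.3, 253.3] 312 [277.9 244.7]
side_cutters side 0.66 [299.2, 210.5, 309.7, 235.1] 120 [304.6 221. ]
tweezers_steel top 0.52 [183.5, 254.6, 189.3, 257.0] 14 [185.5 255. ]
tweezers_steel side 0.69 [317.7, 276.3, 328.0, 291.8] 41 [321.3 283.3]
1.2
```

View pics/t1.png

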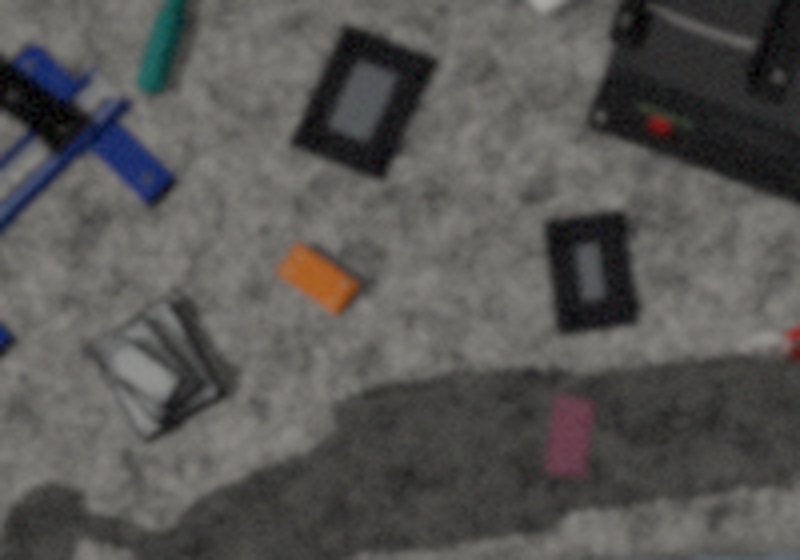

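View pics/s1.png

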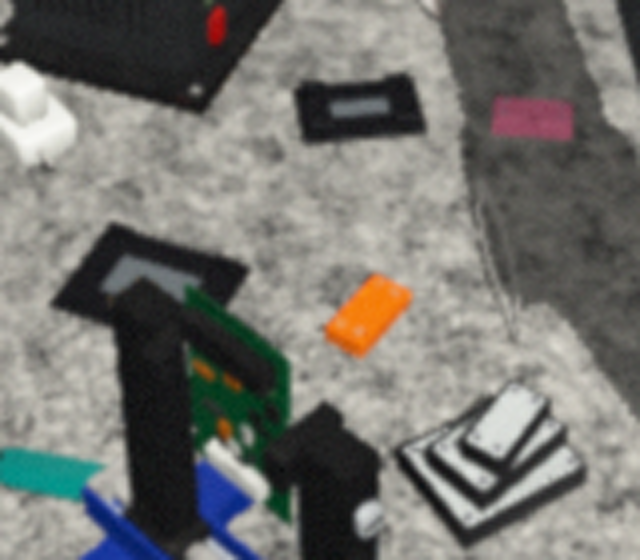

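View pics/t2.png

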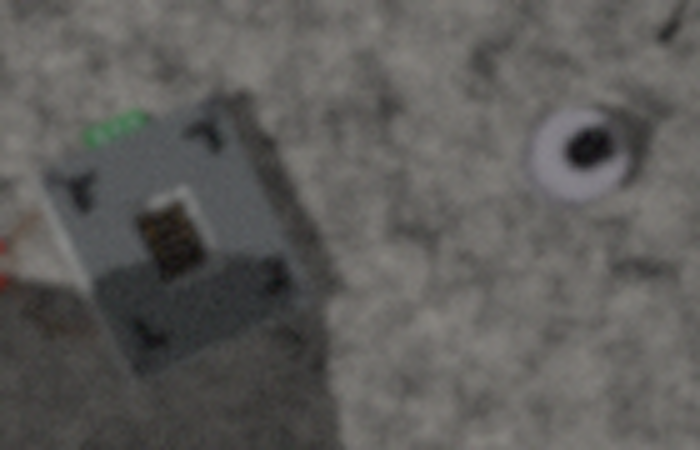

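View pics/s2.png

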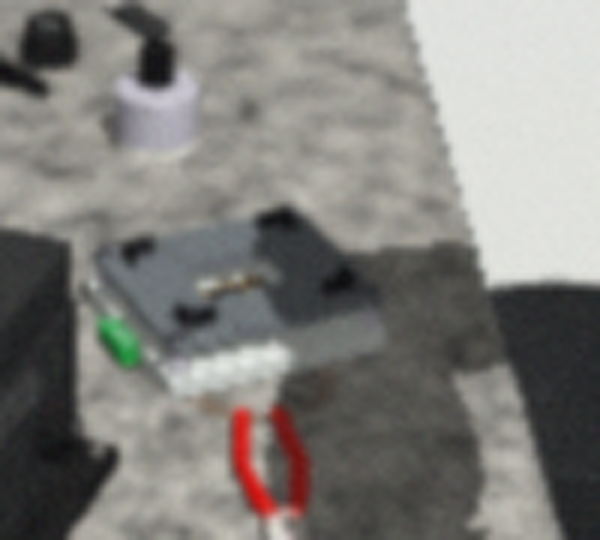

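The pile really is three modules, twisted relative to one another, with the silver small one on top. The orange (150,229) and pink (211,269) blocks lie alone on the bench, so they're the look-alikes. Next I'll zoom in to measure corners.

```bash
python3 - <<'E'
from h import *
from plant import r
ims={n:r.snapshot(n) for n in C}
def grid(n,box,k,name):
    l,t,R,b=box;im=cv2.resize(ims[n][t:b,l:R,::-1],None,fx=k,fy=k,interpolation=cv2.INTER_CUBIC)
    im=cv2.convertScaleAbs(im,alpha=1.4,beta=10)
    for x in range(l,R,5):
        cv2.line(im,(int((x-l+.5)*k),0),(int((x-l+.5)*k),4 if x%10 else 9),(0,255,255),1)
        if x%10==0: cv2.putText(im,str(x),(int((x-l+.5)*k)-10,22),0,.4,(0,255,255),1)
    for y in range(t,b,5):
        cv2.line(im,(0,int((y-t+.5)*k)),(4 if y%10 else 9,int((y-t+.5)*k)),(0,255,255),1)
        if y%10==0: cv2.putText(im,str(y),(12,int((y-t+.5)*k)+4),0,.4,(0,255,255),1)
    return im
a=grid("top",(85,225,135,275),8,"");b=grid("side",(290,320,350,375),7,"")
c=grid("top",(135,155,185,210),8,"");d=grid("side",(205,275,265,325),7,"")
e=grid("top",(195,200,240,250),8,"");f=grid("side",(265,240,315,275),8,"")
g=grid("top",(300,195,370,275),7,"");h=grid("side",(265,160,335,210),7,"")
def sv(name,x,y):
    H=max(x.shape[0],y.shape[0]);z=np.zeros((H,x.shape[1]+y.shape[1],3),np.uint8);z[:x.shape[0],:x.shape[1]]=x;z[:y.shape[0],x.shape[1]:]=y
    s=min(1,800/z.shape[1]);print(z.shape);cv2.imwrite("pics/"+name,cv2.resize(z,None,fx=s,fy=s,interpolation=cv2.INTER_AREA))
sv("z1.png",a,b);sv("z2.png",c,d);sv("z3.png",e,f);sv("z4.png",g,h)
for n in C: cv2.imwrite(f"pics/{n}_raw.png",ims[n][:,:,::-1])
E
```

```text
(400, 820, 3)
(440, 820, 3)
(400, 760, 3)
(560, 980, 3)
```

View pics/z1.png

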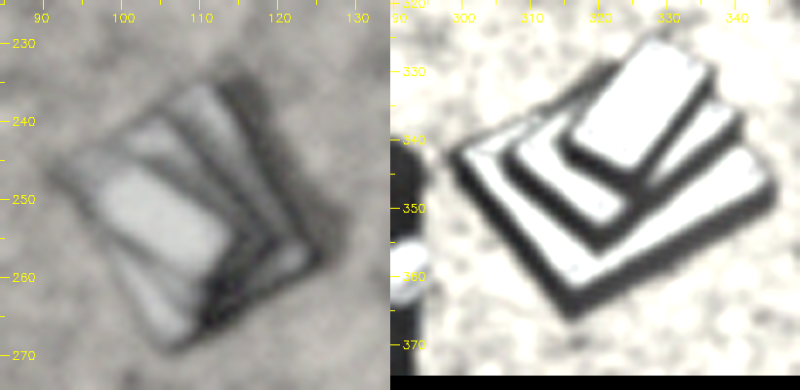

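View pics/z2.png

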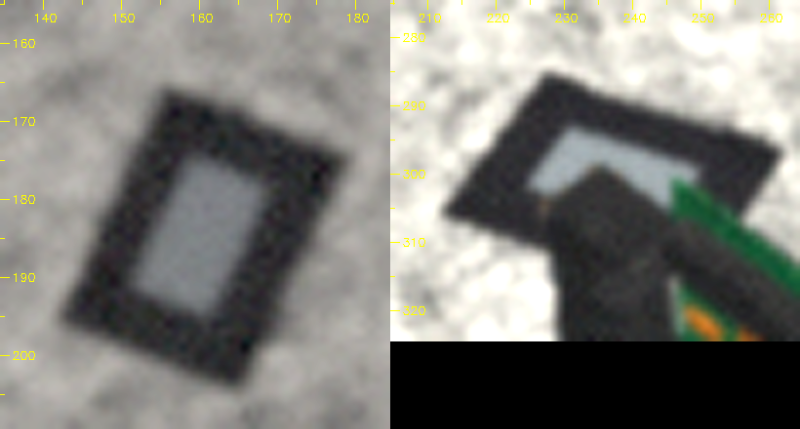

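View pics/z3.png

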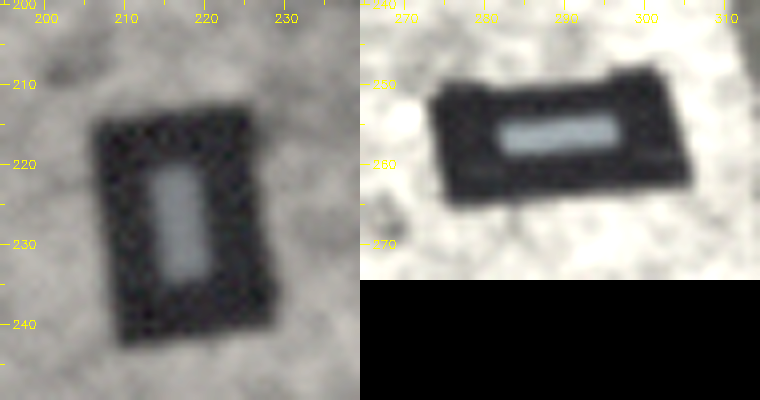

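View pics/z4.png

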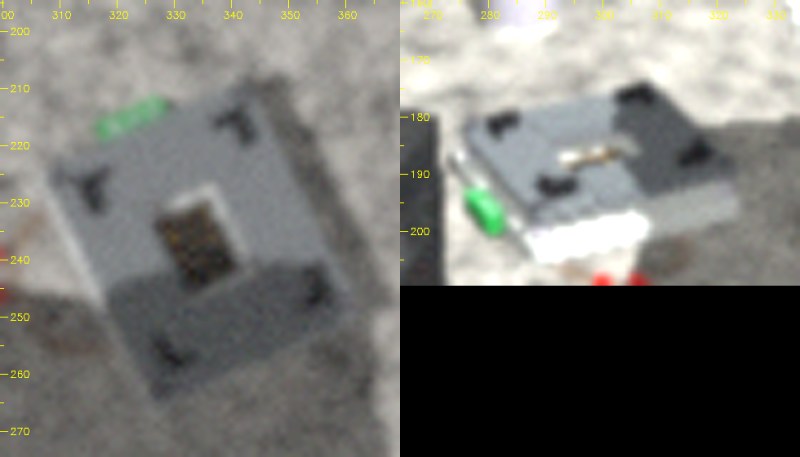

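```bash
cat >> h.py <<'E'
def box(c,yaw,L,W,z0,z1):
    R=np.array([[np.cos(yaw),-np.sin(yaw)],[np.sin(yaw),np.cos(yaw)]])
    return [np.r_[R@np.array([sx*L/2,sy*W/2])+np.asarray(c)[:2],z] for z in(z0,z1) for sx,sy in((1,1),(1,-1),(-1,-1),(-1,1))]
def draw(im,n,c,yaw,L,W,z0,z1,box_,k,name):
    l,t,R_,b=box_;o=cv2.resize(im[t:b,l:R_,::-1],None,fx=k,fy=k,interpolation=cv2.INTER_CUBIC)
    P=[((proj(n,X)-[l,t]+.5)*k).astype(int) for X in box(c,yaw,L,W,z0,z1)]
    for q,col in((P[:4],(0,0,255)),(P[4:],(0,255,0))): cv2.polylines(o,[np.array(q)],True,col,1)
    return o
def stack(name,*ims):
    H=max(i.shape[0] for i in ims);o=np.zeros((H,sum(i.shape[1] for i in ims),3),np.uint8);x=0
    for i in ims:o[:i.shape[0],x:x+i.shape[1]]=i;x+=i.shape[1]
    s=min(1,800/o.shape[1],600/H);cv2.imwrite("pics/"+name,cv2.resize(o,None,fx=s,fy=s,interpolation=cv2.INTER_AREA))
def bright(n,im,bx,thr,z,seed=None):
    l,t,R_,b=bx;g=im[t:b,l:R_].astype(int).mean(2);m=(g>thr).astype(np.uint8)
    k,lab,st,ce=cv2.connectedComponentsWithStats(m,connectivity=4)
    if seed is None:i=1+np.argmax(st[1:,4])
    else:i=lab[int(seed[1])-t,int(seed[0])-l]
    ys,xs=np.nonzero(lab==i);X=np.array([back(n,(x+l,y+t),z)[:2] for x,y in zip(xs,ys)])
    r_=cv2.minAreaRect((X*1000).astype(np.float32));u,s_,v=np.linalg.svd(X-X.mean(0),full_matrices=False)
    return len(xs),X.mean(0).round(4),np.arctan2(v[0,1],v[0,0])%np.pi,r_
E
python3 - <<'E'
from h import *
t=cv2.imread("pics/top_raw.png")[:,:,::-1];s=cv2.imread("pics/side_raw.png")[:,:,::-1]
print(t[245:262,95:120].mean(2).astype(int)); 
for thr in(120,130,140):print(bright("top",t,(95,240,120,265),thr,.039,(105,252)))
for thr in(200,190,170):print(bright("side",s,(305,320,345,355),thr,.039,(326,334)))
X=lambda a,b:tri(a,b).round(4)
print("small tri",X((105.4,252.2),(326.2,334.4)))
# trays: inner patch centres
print("med tray",back("top",(160.2,184.6),.004))
print("small tray",X((217,227.5),(289.2,256.4)),back("top",(217,227.5),.004),back("side",(289.2,256.4),.004))
E
```

```text
[[105 109 105 104 105  99  97  93  84  80  80  85  93 100  92  74  53  67
   79  80  82  73  59  47  49]
 [101 106 107 108 107 110 112 112  96  79  72  77  80  88  86  75  59  55
   66  74  81  76  67  47  42]
 [ 92 100 108 109 116 120 126 131 118 104  82  72  73  75  80  79  64  57
   52  62  72  81  74  57  42]
 [ 89  97 101 114 128 132 137 139 137 127 113  93  75  71  77  74  74  66
   52  50  62  75  75  68  47]
 [ 80  96 107 123 135 141 142 141 141 139 133 121  99  78  71  68  70  74
   66  55  53  64  69  70  58]
 [ 73  83 105 123 138 139 141 141 141 142 141 135 125 107  90  70  66  72
   72  61  44  51  64  73  70]
 [ 70  81 100 120 133 140 142 142 144 144 143 142 138 132 120  96  74  67
   67  69  60  51  55  69  69]
 [ 81  72  90 109 128 141 143 144 145 142 140 143 144 140 137 122 106  85
   68  66  59  54  44  58  71]
 [ 90  85  88  99 115 128 137 141 143 141 142 144 144 142 140 135 123 108
   85  65  60  55  52  50  58]
 [101  93  93  89  93 110 123 132 139 141 140 143 142 144 146 141 130 120
  102  74  52  53  54  50  51]
 [109 102  92  88  87  84  94 113 127 137 139 143 
[... 1157 characters left out ...]
), 54.33591842651367))
(117, array([0.3961, 0.3743]), np.float64(0.9261271914790936), ((396.2415466308594, 374.4840087890625), (36.310585021972656, 15.183629989624023), 55.25289535522461))
(134, array([0.396 , 0.3745]), np.float64(0.9418907561279073), ((396.1041259765625, 374.5670166015625), (38.39228439331055, 16.531232833862305), 53.32365417480469))
(162, array([0.3965, 0.3751]), np.float64(0.9237885446783853), ((395.99615478515625, 374.4447326660156), (40.063785552978516, 17.3167724609375), 51.782859802246094))
small tri [0.3981 0.3736 0.0386]
med tray [0.56866389 0.24873295 0.004     ]
small tray [0.451  0.1097 0.005 ] [0.45193631 0.10970909 0.004     ] [0.44978371 0.10892672 0.004     ]
```

```bash
cat > fit.py <<'E'
from h import *
from scipy.optimize import least_squares
def quad(tp,sp,z,L,W,x0):
    """corners (ordered in loops) -> x,y,yaw, scale of L,W free ; per-view None entries allowed"""
    def f(p):
        B=box(p[:2],p[2],p[3],p[4],z,z)[:4];e=[]
        for n,obs in(("top",tp),("side",sp)):
            for i,o in enumerate(obs):
                if o is not None:e+=list(proj(n,B[i])-o)
        return e+[(p[3]-L)*300,(p[4]-W)*300]
    s=least_squares(f,list(x0)+[L,W]);return s.x.round(4),np.abs(s.fun).max().round(2),np.sqrt(np.mean(s.fun**2)).round(2)
if __name__=="__main__":
    # order box: (+,+),(+,-),(-,-),(-,+)
    print(quad([(156.,165.8),(179,174.6),(165.6,204.1),(142.4,195.5)],[(227.6,285.5) ,None,None,None],.008,.086,.065,(.569,.249,-.4)))
    for sp in ([(227.6,285.5),None,(261.9,296.8),(212.3,305.5)],):pass
    print(quad([(206,214.8),(226.1,212.3),(229.3,239.8),(209.5,243)],[None]*4,.008,.074,.051,(.451,.109,.1)))
    # nest guides top TL,TR,BR,BL
    k=5.714;g=lambda p:(300+p[0]/k-.5,195+p[1]/k-.5);h=lambda p:(265+(p[0]-400)/k-.5,160+p[1]/k-.5)
    T=[g(p) for p in((92,188),(237,122),(318,285),(170,355))];S=[h(p) for p in((557,186),(503,122),(637,92),(697,153))]
    for p in T:print(back("top",p,.04).round(4),end=" ")
    print()
    for p in S:print(back("side",p,.04).round(4),end=" ")
    print()
    for p in[(227.6,285.5),(261.9,296.8),(212.3,305.5)]:print(back("side",p,.008).round(4))
    for p in[(156.,165.8),(179,174.6),(165.6,204.1),(142.4,195.5)]:print(back("top",p,.008).round(4))
    for p in[(273.3,251.4),(302,247.6),(306,263),(276,265.8)]:print("s",back("side",p,.008).round(4))
    for p in[(206,214.8),(226.1,212.3),(229.3,239.8),(209.5,243)]:print("t",back("top",p,.008).round(4))
    # weight
E
python3 fit.py; python3 - <<'E'
from h import *
ims={"top":cv2.imread("pics/top_raw.png")[:,:,::-1],"side":cv2.imread("pics/side_raw.png")[:,:,::-1]}
t=ims["top"][200:240,400:435,::-1];s=ims["side"][135:175,265:310,::-1]
stack("w.png",cv2.resize(t,None,fx=12,fy=12,interpolation=2),cv2.resize(s,None,fx=12,fy=12,interpolation=2))
E
```

```text
(array([ 0.5586,  0.2395, -0.5584,  0.0794,  0.0509]), np.float64(11.36), np.float64(5.45))
(array([0.4514, 0.1076, 0.0889, 0.0716, 0.05  ]), np.float64(0.72), np.float64(0.34))
[ 0.4332 -0.1299  0.04  ] [ 0.4583 -0.1928  0.04  ] [ 0.3874 -0.2211  0.04  ] [ 0.3613 -0.1573  0.04  ] 
[ 0.4306 -0.1244  0.04  ] [ 0.4544 -0.1877  0.04  ] [ 0.3842 -0.216   0.04  ] [ 0.3596 -0.1531  0.04  ] 
[0.5883 0.2065 0.008 ]
[0.514  0.2435 0.008 ]
[0.6157 0.2643 0.008 ]
[0.6171 0.2581 0.008 ]
[0.5911 0.2005 0.008 ]
[0.5168 0.235  0.008 ]
[0.5418 0.2924 0.008 ]
s [0.4871 0.0937 0.008 ]
s [0.4175 0.0819 0.008 ]
s [0.4125 0.139  0.008 ]
s [0.4819 0.146  0.008 ]
t [0.4845 0.1355 0.008 ]
t [0.4882 0.0857 0.008 ]
t [0.4191 0.0802 0.008 ]
t [0.4137 0.1288 0.008 ]
```

View pics/w.png

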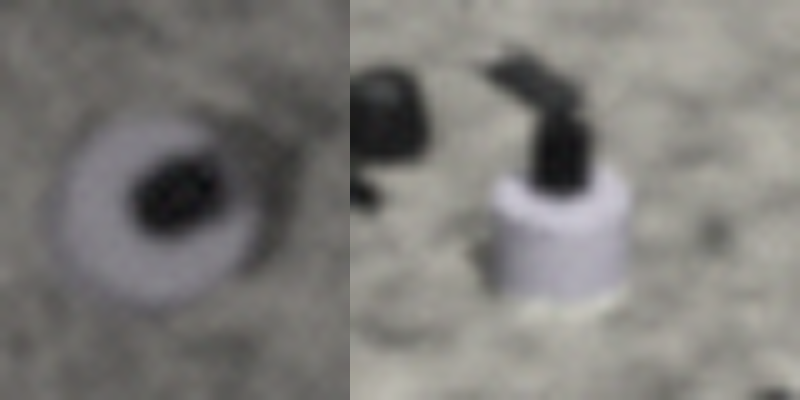

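```bash
cat >> h.py <<'E'
from scipy.spatial.transform import Rotation as Ro
def plan(x,y,z,jaw):
    s=r.get_state();R=Ro.from_quat(s["eef_rot"]).as_matrix();p=s["tool_pos"]
    d=R.T@(np.array([x,y,z])-p)
    cur=np.arctan2(R[1,0],R[0,0]);dj=(jaw-cur+np.pi/2)%np.pi-np.pi/2
    # tool z down: +turn about tool z = negative world yaw
    print("t",round(s["clock"],2),"pos",p.round(4),"jaw",round(cur,3),"op",round(s["opening"],3),"F",s["contact_force"].round(1),"q7",round(s["q"][6],2),"tilt",R[2].round(3))
    print(" shift tool(before turn) m",d.round(4),"turn rev",round(-dj/2/np.pi,4),"(other",round(-(dj-np.sign(dj)*np.pi)/2/np.pi,4),")")
E
python3 - <<'E'
from h import *
print("knob",tri((417.5,219),(285.7,149.7)),back("top",(417.5,219),.047),back("side",(285.7,149.7),.047))
T=cv2.imread("pics/top_raw.png")[:,:,::-1];S=cv2.imread("pics/side_raw.png")[:,:,::-1]
print(bright("top",T,(148,170,173,200),58,.004,(160,185)))
print(bright("top",T,(208,215,227,240),58,.004,(217,227)))
print(bright("side",S,(278,250,302,262),90,.004,(289,256)))
for n,p in(("postA",(45,205)),("postB",(75,185)),("stn",(222,185))):print(n,back("top",p,.1).round(3))
plan(.3975,.374,.15,.925+np.pi/2)
E
```

```text
knob [ 0.43840194 -0.37313541  0.04949653] [ 0.43975901 -0.37404627  0.047     ] [ 0.43690473 -0.37751645  0.047     ]
(198, array([0.568 , 0.2489]), np.float64(2.6817187783297873), ((568.1633911132812, 248.97413635253906), (27.604093551635742, 46.34425354003906), 63.36800003051758))
(79, array([0.4519, 0.1096]), np.float64(0.10423456682766741), ((451.99835205078125, 109.54232788085938), (33.857635498046875, 13.912097930908203), 6.287137508392334))
(41, array([0.4494, 0.1092]), np.float64(0.13118773644508241), ((449.4841003417969, 108.9045639038086), (31.636531829833984, 10.382465362548828), 8.694141387939453))
postA [0.507 0.495 0.1  ]
postB [0.551 0.427 0.1  ]
stn [0.534 0.086 0.1  ]
t 1.3 pos [0.187  0.5964 0.2388] jaw 1.267 op 1.001 F [0.3 0.3 0.1] q7 -0.22 tilt [ 0. -0. -1.]
 shift tool(before turn) m [-0.1492  0.2674  0.0887] turn rev -0.1956 (other 0.3044 )
```

```bash
python3 -m jog '[[-0.0149,0.0267,0.004,0,0],[-0.0149,0.0267,0.004,0,0],[-0.0149,0.0267,0.004,0,0],[-0.0149,0.0267,0.004,0,0],[-0.0149,0.0267,0.004,0,0],[-0.0149,0.0267,0.004,0,0],[-0.0149,0.0267,0.004,0,0],[-0.0149,0.0267,0.004,0,0],[-0.0149,0.0267,0.004,0,0],[-0.0149,0.0267,0.004,0,0],[0,0,0,-0.02,0],[0,0,0,-0.02,0],[0,0,0,-0.02,0],[0,0,0,-0.02,0],[0,0,0,-0.02,0],[0,0,0,-0.02,0],[0,0,0,-0.02,0],[0,0,0,-0.02,0],[0,0,0,-0.02,0],[0,0,0,-0.0156,0]]'; python3 - <<'E'
from h import *
plan(.3975,.374,.1,.925+np.pi/2)
E
```

```text
clock: 3.3
tool_pos: [0.3974, 0.3743, 0.1988]
eef_rot: [0.315, 0.949, 0.0, 0.0]
contact_force: [0.7, 0.3, -0.3]
opening: 1.001
t 3.3 pos [0.3974 0.3743 0.1988] jaw 2.5 op 1.001 F [ 0.7  0.3 -0.3] q7 1.14 tilt [-0.  0. -1.]
 shift tool(before turn) m [-0.0003 -0.0002  0.0988] turn rev 0.0007 (other -0.4993 )
```

```bash
python3 -m jog '[[0,0,0.025,0,0],[0,0,0.025,0,0],[0,0,0.025,0,0],[0,0,0.025,0,0],[0,0,0.025,0,0],[0,0,0.02,0,0.4],[0,0,0.015,0,0.5],[0,0,0.0093,0,0.6],[0,0,0,0,0.6],[0,0,0,0,0.6],[0,0,0,0,1],[0,0,0,0,1],[0,0,0,0,1],[0,0,0,0,1],[0,0,0,0,1],[0,0,0,0,1]]' 12; python3 - <<'E'
from h import *
plan(.3975,.374,.1,.925+np.pi/2)
print(r.get_state()["opening"]*88)
S=r.snapshot("side");T=r.snapshot("top");crop(S,(270,280,370,380),6,"g1.png");crop(T,(70,200,170,300),4,"g1t.png")
E
```

```text
clock: 4.9
tool_pos: [0.3974, 0.3746, 0.0299]
eef_rot: [0.317, 0.948, 0.0, 0.0]
contact_force: [0.1, -1.2, 5.6]
opening: 0.26
t 4.9 pos [0.3974 0.3746 0.0299] jaw 2.496 op 0.26 F [ 0.1 -1.2  5.6] q7 0.93 tilt [-0.     0.001 -1.   ]
 shift tool(before turn) m [-0.0005 -0.0003 -0.0701] turn rev 0.0 (other -0.5 )
22.904364334567976
```

View pics/g1.png

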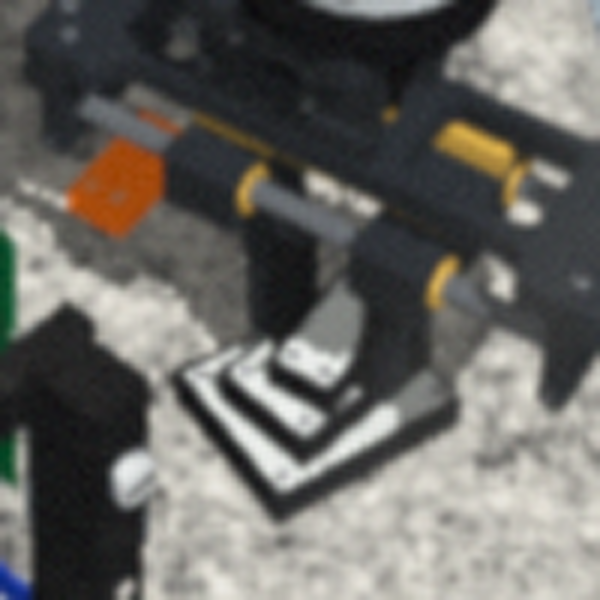

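Opening is 22.9 mm, which matches the small module. The picture shows the fingers on either side of it at crop (320,350). Lifting now.

```bash
python3 -m jog '[[0,0,-0.005,0,1],[0,0,-0.01,0,1],[0,0,-0.02,0,1],[0,0,-0.03,0,1],[0,0,-0.03,0,1],[0,0,-0.03,0,1],[0,0,-0.03,0,1],[0,0,-0.015,0,1]]'; python3 - <<'E'
from h import *
plan(.4508,.1095,.2,.10+np.pi/2)
E
```

```text
clock: 5.8
tool_pos: [0.3975, 0.3751, 0.2025]
eef_rot: [0.317, 0.948, 0.002, 0.001]
contact_force: [-0.2, 0.5, -0.3]
opening: 0.261
t 5.8 pos [0.3975 0.3751 0.2025] jaw 2.496 op 0.261 F [-0.2  0.5 -0.3] q7 1.14 tilt [ 0.     0.004 -1.   ]
 shift tool(before turn) m [-0.2024 -0.1801  0.0019] turn rev 0.1314 (other -0.3686 )
```

```bash
python3 -m jog '[[-0.0202,-0.018,0,0,1],[-0.0202,-0.018,0,0,1],[-0.0202,-0.018,0,0,1],[-0.0202,-0.018,0,0,1],[-0.0202,-0.018,0,0,1],[-0.0202,-0.018,0,0,1],[-0.0202,-0.018,0,0,1],[-0.0202,-0.018,0,0,1],[-0.0202,-0.018,0,0,1],[-0.0202,-0.018,0,0,1],[0,0,0,0.02,1],[0,0,0,0.02,1],[0,0,0,0.02,1],[0,0,0,0.02,1],[0,0,0,0.02,1],[0,0,0,0.02,1],[0,0,0,0.0114,1],[0,0,0.02,0,1],[0,0,0.02,0,1]]'; python3 - <<'E'
from h import *
T=r.snapshot("top");S=r.snapshot("side")
cv2.imwrite("pics/top1.png",T[:,:,::-1]);cv2.imwrite("pics/side1.png",S[:,:,::-1])
stack("p1.png",cv2.resize(T[225:275,85:135,::-1],None,fx=8,fy=8,interpolation=2),cv2.resize(S[320:375,290:350,::-1],None,fx=7,fy=7,interpolation=2))
crop(S,(230,180,350,280),6,"h1.png")
plan(.4508,.1095,.04,.10+np.pi/2)
E
```

```text
clock: 7.7
tool_pos: [0.4506, 0.1093, 0.1599]
eef_rot: [0.671, 0.741, 0.001, 0.0]
contact_force: [0.3, 0.4, -0.8]
opening: 0.261
t 7.8 pos [0.4487 0.1087 0.1583] jaw 1.671 op 0.263 F [-0.9 -0.5 -0.5] q7 0.87 tilt [-0.001 -0.004 -1.   ]
 shift tool(before turn) m [0.0007 0.0026 0.1183] turn rev 0.0 (other -0.5 )
```

View pics/p1.png

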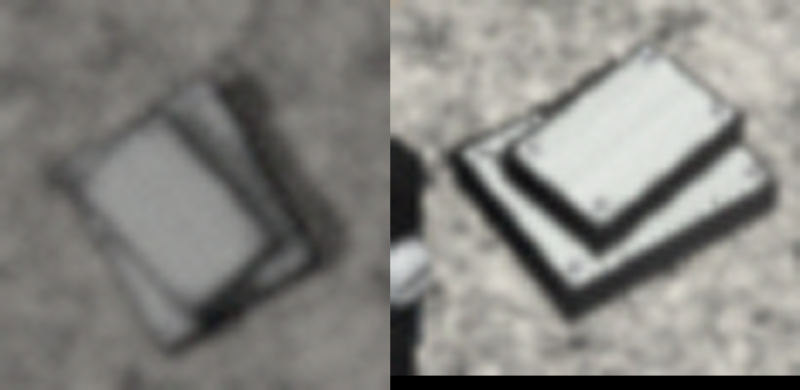

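View pics/h1.png

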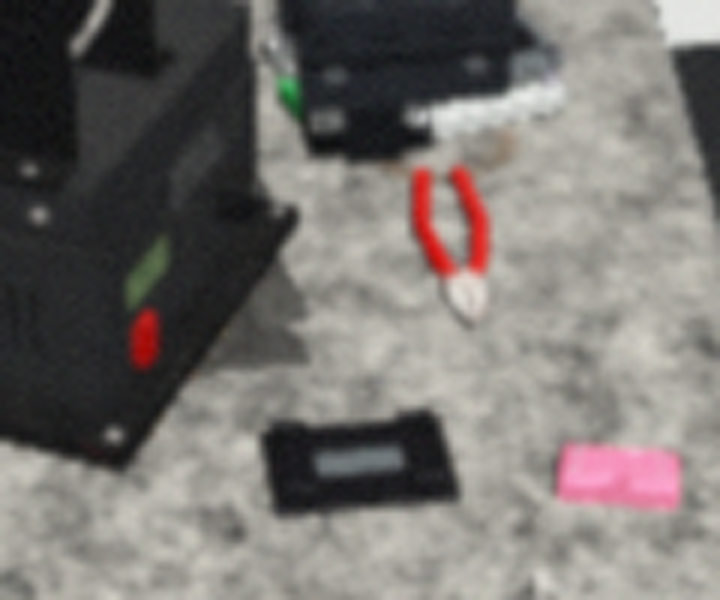

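```bash
python3 -m jog '[[0,0,0.02,0,1],[0,0,0.02,0,1],[0,0,0.02,0,1],[0,0,0.02,0,1],[0,0,0.02,0,1],[0,0,0,0,1],[0,0,0,0,1],[0,0,0,0,1]]'; python3 - <<'E'
from h import *
plan(.4508,.1095,.04,.10+np.pi/2)
T=r.snapshot("top");S=r.snapshot("side")
stack("h2.png",cv2.resize(S[220:290,250:330,::-1],None,fx=7,fy=7,interpolation=2),cv2.resize(T[200:260,185:250,::-1],None,fx=7,fy=7,interpolation=2))
for f,a in(("top",cv2.imread("pics/top1.png")),("side",cv2.imread("pics/side1.png"))):
    a=a[:,:,::-1]
    for thr in((90,95,100) if f=="top" else(140,160,175)):print(f,bright(f,a,(85,225,130,270) if f=="top" else(295,320,347,370),thr,.027,(106,252) if f=="top" else(325,340)))
E
```

```text
clock: 8.6
tool_pos: [0.4509, 0.1093, 0.0606]
eef_rot: [0.671, 0.741, 0.001, 0.0]
contact_force: [-0.8, -0.3, 0.4]
opening: 0.258
t 8.6 pos [0.4509 0.1093 0.0606] jaw 1.67 op 0.258 F [-0.8 -0.3  0.4] q7 0.77 tilt [ 0.001  0.002 -1.   ]
 shift tool(before turn) m [ 0.0002 -0.0001  0.0206] turn rev -0.0001 (other 0.4999 )
top (1678, array([0.4163, 0.378 ]), np.float64(3.0839335030931507), ((414.16888427734375, 373.6355895996094), (112.74903106689453, 106.5853042602539), 0.2046317309141159))
top (1509, array([0.4202, 0.3817]), np.float64(2.442822329546919), ((415.81494140625, 373.6414794921875), (109.45703125, 106.5853042602539), 0.20463451743125916))
top (1441, array([0.4198, 0.3817]), np.float64(2.441794655257419), ((415.81494140625, 373.6414794921875), (109.45703125, 106.5853042602539), 0.20463451743125916))
side (1374, array([0.4028, 0.3645]), np.float64(3.1317354803035764), ((403.174072265625, 375.82208251953125), (93.62409210205078, 98.9604721069336), 87.7414321899414))
side (963, array([0.4009, 0.359 ]), np.float64(3.121591151905853), ((402.73095703125, 365.2345275878906), (72.4305419921875, 98.90943908691406), 87.7414321899414))
side (375, array([0.3999, 0.3752]), np.float64(0.6984528696014907), ((399.5735778808594, 374.598876953125), (52.14532470703125, 30.70296859741211), 40.77069091796875))
```

View pics/h2.png

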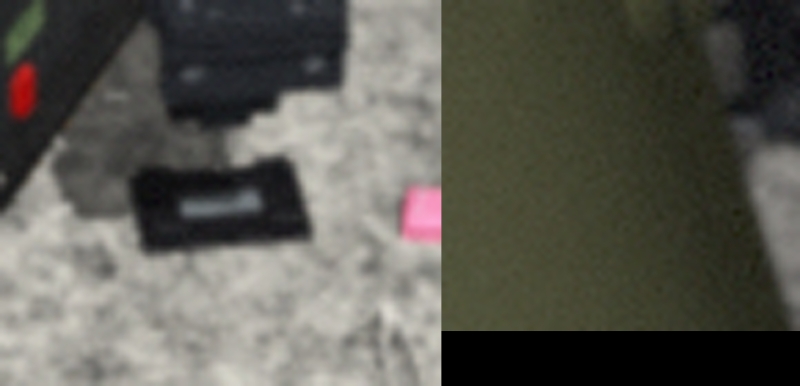

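```bash
python3 -m jog '[[0,0,0.015,0,1],[0,0,0.015,0,1],[0,0,0.01,0,1],[0,0,0.005,0,1],[0,0,0.004,0,1],[0,0,0.002,0,1],[0,0,0.001,0,1],[0,0,0.0012,0,1],[0,0,0,0,1],[0,0,0,0,1]]'; python3 - <<'E'
from h import *
plan(.4508,.1095,.0070,.10+np.pi/2)
S=r.snapshot("side");crop(S,(230,200,350,290),6,"h3.png")
E
```

```text
clock: 9.7
tool_pos: [0.4507, 0.1091, 0.0075]
eef_rot: [0.671, 0.741, -0.0, -0.0]
contact_force: [0.8, 0.2, 0.7]
opening: 0.261
t 9.7 pos [0.4507 0.1091 0.0075] jaw 1.67 op 0.261 F [0.8 0.2 0.7] q7 0.25 tilt [-0. -0. -1.]
 shift tool(before turn) m [0.0004 0.0002 0.0005] turn rev -0.0001 (other 0.4999 )
```

View pics/h3.png

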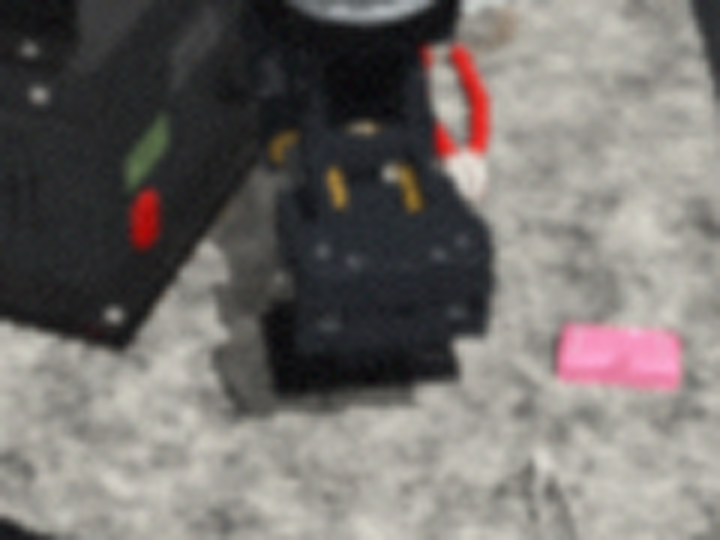

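```bash
python3 -m jog '[[0,0,0.0006,0,1],[0,0,0,0,0.9],[0,0,0,0,0.6],[0,0,0,0,0.5],[0,0,0,0,0.5],[0,0,0,0,0.5],[0,0,0,0,0.5],[0,0,-0.005,0,0.5],[0,0,-0.015,0,0.5],[0,0,-0.03,0,0],[0,0,-0.03,0,0],[0,0,-0.03,0,0],[0,0,-0.03,0,0],[0,0,-0.03,0,0],[0,0,-0.03,0,0],[0,0,0,0,0],[0,0,0,0,0]]'; python3 - <<'E'
from h import *
T=r.snapshot("top");S=r.snapshot("side")
cv2.imwrite("pics/top2.png",T[:,:,::-1]);cv2.imwrite("pics/side2.png",S[:,:,::-1])
stack("h4.png",cv2.resize(S[240:280,260:320,::-1],None,fx=10,fy=10,interpolation=2),cv2.resize(T[195:255,190:250,::-1],None,fx=8,fy=8,interpolation=2))
E
```

```text
clock: 11.45
tool_pos: [0.4507, 0.1087, 0.2068]
eef_rot: [0.671, 0.741, -0.0, 0.0]
contact_force: [0.5, -0.3, -0.9]
opening: 1.001
```

View pics/h4.png

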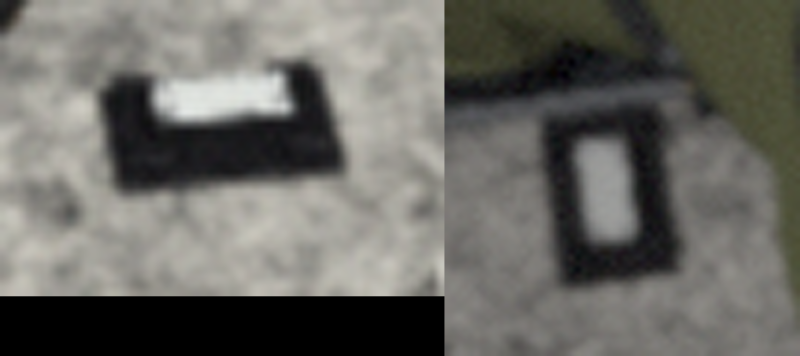

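```bash
python3 - <<'E'
from h import *
from fit import quad
g=lambda p:(85+p[0]/7.805-.5,225+p[1]/7.805-.5);h=lambda p:(290+(p[0]-390)/6.83-.5,320+p[1]/6.83-.5)
T=[g(p) for p in((82,187),(152,115),(270,240),(195,308))];S=[h(p) for p in((515,155),(648,48),(738,115),(600,215))]
T=np.array([back("top",p,.027)[:2] for p in T]);S=np.array([back("side",p,.027)[:2] for p in S])
for Q in(T,S):
    print(Q.mean(0).round(4)); 
    for i in range(4):
        d=Q[(i+1)%4]-Q[i];print(" ",np.hypot(*d).round(4),round(np.arctan2(d[1],d[0])%np.pi,3))
print(tri(g((174.75,212.5)),h((625.25,133.25))))
E
```

```text
[0.4023 0.3733]
  0.0301 2.359
  0.0549 0.733
  0.0302 2.286
  0.0527 0.731
[0.3993 0.3744]
  0.0533 0.723
  0.0323 2.296
  0.0515 0.653
  0.0288 2.362
[0.40117572 0.37375885 0.02626738]
```

```bash
python3 - <<'E'
from h import *
plan(.401,.3738,.2,.72+np.pi/2)
E
```

```text
t 11.55 pos [0.4499 0.1085 0.2058] jaw 1.67 op 1.0 F [-0.2  0.5 -1.1] q7 0.67 tilt [-0.001 -0.003 -1.   ]
 shift tool(before turn) m [ 0.2689 -0.0223  0.0055] turn rev -0.0988 (other 0.4012 )
```

```bash
python3 -m jog '[[0.0269,-0.0022,0,0,0],[0.0269,-0.0022,0,0,0],[0.0269,-0.0022,0,0,0],[0.0269,-0.0022,0,0,0],[0.0269,-0.0022,0,0,0],[0.0269,-0.0022,0,0,0],[0.0269,-0.0022,0,0,0],[0.0269,-0.0022,0,0,0],[0.0269,-0.0022,0,0,0],[0.0269,-0.0022,0,0,0],[0,0,0,-0.02,0],[0,0,0,-0.02,0],[0,0,0,-0.02,0],[0,0,0,-0.02,0],[0,0,0,-0.0188,0],[0,0,0.03,0,0],[0,0,0.03,0,0],[0,0,0.03,0,0],[0,0,0,0,0],[0,0,0,0,0]]'; python3 - <<'E'
from h import *
plan(.401,.3738,.0175,.72+np.pi/2)
E
```

```text
clock: 13.55
tool_pos: [0.4011, 0.3744, 0.116]
eef_rot: [0.412, 0.911, -0.001, -0.001]
contact_force: [-0.9, 0.4, 1.6]
opening: 0.998
t 13.55 pos [0.4011 0.3744 0.116 ] jaw 2.292 op 0.998 F [-0.9  0.4  1.6] q7 0.65 tilt [ 0.    -0.003 -1.   ]
 shift tool(before turn) m [-0.0004 -0.0002  0.0985] turn rev 0.0002 (other -0.4998 )
```

```bash
python3 -m jog '[[0,0,0.02,0,0.1],[0,0,0.02,0,0.2],[0,0,0.02,0,0.3],[0,0,0.015,0,0.35],[0,0,0.01,0,0.4],[0,0,0.008,0,0.4],[0,0,0.005,0,0.4],[0,0,0,0,0.4],[0,0,0,0,0.4],[0,0,0,0,1],[0,0,0,0,1],[0,0,0,0,1],[0,0,0,0,1],[0,0,0,0,1],[0,0,0,0,1]]' 15; python3 - <<'E'
from h import *
plan(.401,.3738,.1,.72+np.pi/2);print(r.get_state()["opening"]*88)
E
```

```text
clock: 15.05
tool_pos: [0.4019, 0.3748, 0.019]
eef_rot: [0.412, 0.911, 0.0, -0.0]
contact_force: [-0.8, -0.3, 4.9]
opening: 0.415
t 15.05 pos [0.4019 0.3748 0.019 ] jaw 2.291 op 0.415 F [-0.8 -0.3  4.9] q7 0.49 tilt [ 0. -0. -1.]
 shift tool(before turn) m [-0.0001 -0.0014 -0.081 ] turn rev 0.0001 (other -0.4999 )
36.48673083964962
```

```bash
python3 -m jog '[[0,0,-0.005,0,1],[0,0,-0.01,0,1],[0,0,-0.02,0,1],[0,0,-0.03,0,1],[0,0,-0.03,0,1],[0,0,-0.03,0,1],[0,0,-0.03,0,1],[0,0,-0.025,0,1],[0,0,0,0,1]]'; python3 - <<'E'
from h import *
plan(.5675,.2485,.2,-.445+np.pi/2)
T=r.snapshot("top");S=r.snapshot("side")
stack("p2.png",cv2.resize(T[200:300,60:170,::-1],None,fx=4,fy=4,interpolation=2),cv2.resize(S[280:380,260:370,::-1],None,fx=5,fy=5,interpolation=2))
E
```

```text
clock: 15.95
tool_pos: [0.4026, 0.3763, 0.2022]
eef_rot: [0.413, 0.911, 0.003, 0.0]
contact_force: [0.1, 0.2, -0.2]
opening: 0.418
t 15.95 pos [0.4026 0.3763 0.2022] jaw 2.291 op 0.418 F [ 0.1  0.2 -0.2] q7 0.77 tilt [ 0.002  0.005 -1.   ]
 shift tool(before turn) m [-0.2048  0.0396  0.0021] turn rev 0.1855 (other -0.3145 )
```

View pics/p2.png

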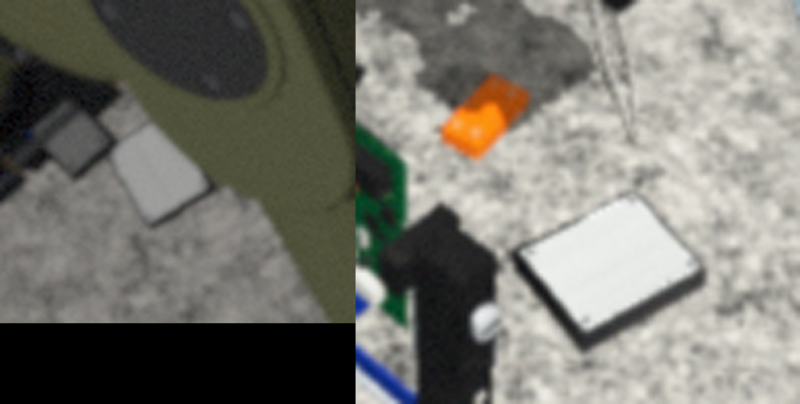

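```bash
python3 -m jog '[[-0.0205,0.004,0,0,1],[-0.0205,0.004,0,0,1],[-0.0205,0.004,0,0,1],[-0.0205,0.004,0,0,1],[-0.0205,0.004,0,0,1],[-0.0205,0.004,0,0,1],[-0.0205,0.004,0,0,1],[-0.0205,0.004,0,0,1],[-0.0205,0.004,0,0,1],[-0.0205,0.004,0,0,1],[0,0,0,0.02,1],[0,0,0,0.02,1],[0,0,0,0.02,1],[0,0,0,0.02,1],[0,0,0,0.02,1],[0,0,0,0.02,1],[0,0,0,0.02,1],[0,0,0,0.02,1],[0,0,0,0.02,1],[0,0,0,0.0055,1]]'; python3 -m jog '[[0,0,0.03,0,1],[0,0,0.03,0,1],[0,0,0.03,0,1],[0,0,0.03,0,1],[0,0,0.02,0,1],[0,0,0,0,1],[0,0,0,0,1],[0,0,0,0,1]]';python3 - <<'E'
from h import *
plan(.5675,.2485,.009,-.445+np.pi/2)
T=r.snapshot("top");S=r.snapshot("side")
stack("p3.png",cv2.resize(T[140:230,110:210,::-1],None,fx=5,fy=5,interpolation=2),cv2.resize(S[230:330,200:300,::-1],None,fx=5,fy=5,interpolation=2))
cv2.imwrite("pics/top3.png",T[:,:,::-1]);cv2.imwrite("pics/side3.png",S[:,:,::-1])
E
```

```text
clock: 18.05
tool_pos: [0.5663, 0.2463, 0.197]
eef_rot: [0.846, 0.533, -0.002, 0.0]
contact_force: [0.6, 0.4, -0.8]
opening: 0.42
clock: 18.85
tool_pos: [0.5677, 0.2474, 0.0596]
eef_rot: [0.846, 0.534, 0.0, -0.0]
contact_force: [0.8, -1.0, 0.3]
opening: 0.416
t 18.85 pos [0.5677 0.2474 0.0596] jaw 1.126 op 0.416 F [ 0.8 -1.   0.3] q7 0.1 tilt [ 0.001  0.    -1.   ]
 shift tool(before turn) m [ 0.0008 -0.0007  0.0506] turn rev 0.0001 (other -0.4999 )
```

View pics/p3.png

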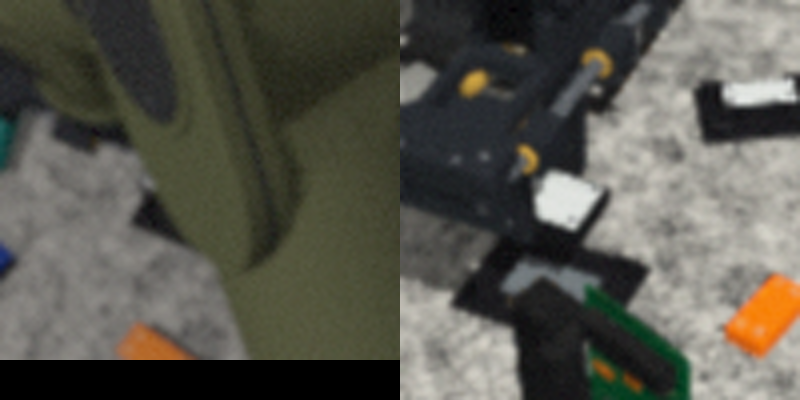

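```bash
python3 -m jog '[[0.0008,-0.0005,0.015,0,1],[0,0,0.015,0,1],[0,0,0.01,0,1],[0,0,0.005,0,1],[0,0,0.003,0,1],[0,0,0.0015,0,1],[0,0,0.0005,0,1],[0,0,0,0,1],[0,0,0,0,1]]'; python3 - <<'E'
from h import *
plan(.5675,.2485,.009,-.445+np.pi/2)
E
```

```text
clock: 19.85
tool_pos: [0.567, 0.2479, 0.0091]
eef_rot: [0.846, 0.534, -0.0, -0.0]
contact_force: [-1.1, -1.0, 4.5]
opening: 0.418
t 19.85 pos [0.567  0.2479 0.0091] jaw 1.126 op 0.418 F [-1.1 -1.   4.5] q7 0.06 tilt [-0. -0. -1.]
 shift tool(before turn) m [0.0008 0.0002 0.0001] turn rev -0.0 (other 0.5 )
```

```bash
python3 -m jog '[[0,0,0,0,0.55],[0,0,0,0,0.4],[0,0,0,0,0.35],[0,0,0,0,0.35],[0,0,0,0,0.35],[0,0,0,0,0.35],[0,0,-0.005,0,0.35],[0,0,-0.015,0,0.35],[0,0,-0.03,0,0],[0,0,-0.03,0,0],[0,0,-0.03,0,0],[0,0,-0.03,0,0],[0,0,-0.03,0,0],[0,0,-0.03,0,0],[0,0,0,0,0],[0,0,0,0,0]]'; python3 - <<'E'
from h import *
plan(.4,.37,.2,2.3)
T=r.snapshot("top");S=r.snapshot("side")
stack("p4.png",cv2.resize(T[140:230,110:210,::-1],None,fx=5,fy=5,interpolation=2),cv2.resize(S[270:330,200:280,::-1],None,fx=7,fy=7,interpolation=2))
cv2.imwrite("pics/top4.png",T[:,:,::-1]);cv2.imwrite("pics/side4.png",S[:,:,::-1])
E
```

```text
clock: 21.45
tool_pos: [0.5673, 0.2478, 0.2099]
eef_rot: [0.846, 0.534, 0.001, 0.0]
contact_force: [-0.2, 0.2, -0.4]
opening: 0.999
t 21.45 pos [0.5673 0.2478 0.2099] jaw 1.126 op 0.999 F [-0.2  0.2 -0.4] q7 0.22 tilt [ 0.001  0.001 -1.   ]
 shift tool(before turn) m [ 0.0382 -0.2036  0.0097] turn rev -0.1869 (other 0.3131 )
```

View pics/p4.png

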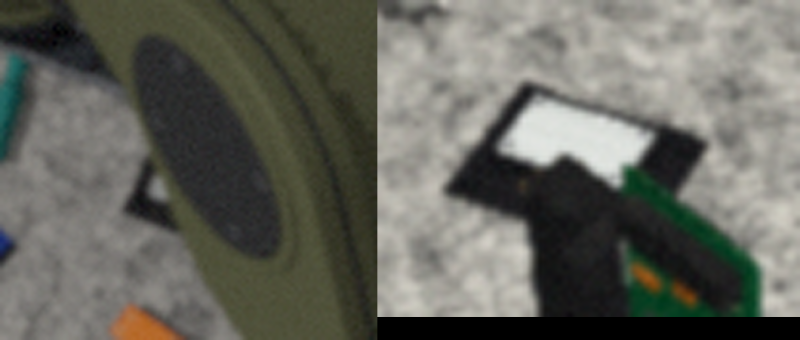

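```bash
python3 - <<'E'
from h import *
T=cv2.imread("pics/top4.png");S=cv2.imread("pics/side4.png")
stack("p5.png",cv2.resize(T[225:275,85:135],None,fx=8,fy=8,interpolation=2),cv2.resize(S[320:375,290:350],None,fx=7,fy=7,interpolation=2))
E
```

```text
(no output)
```

View pics/p5.png

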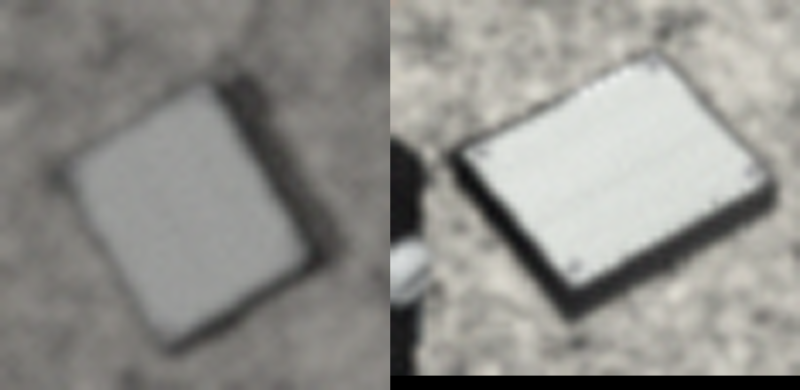

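```bash
python3 - <<'E'
from h import *
g=lambda p:(85+p[0]/7.805-.5,225+p[1]/7.805-.5);h=lambda p:(290+(p[0]-390)/6.83-.5,320+p[1]/6.83-.5)
T=[(68,165),(207,83),(308,255),(167,345)];S=[(465,153),(660,55),(768,180),(573,283)]
for n,f,P in(("top",g,T),("side",h,S)):
    Q=np.array([back(n,f(p),.014)[:2] for p in P])
    print(Q.mean(0).round(4))
    for i in range(4):
        d=Q[(i+1)%4]-Q[i];print(" ",np.hypot(*d).round(4),round(np.arctan2(d[1],d[0])%np.pi,3))
plan(.4035,.3745,.2,.52+np.pi/2)
E
```

```text
[0.4043 0.3733]
  0.0491 2.074
  0.0642 0.519
  0.0504 2.106
  0.0658 0.499
[0.4011 0.3749]
  0.0657 0.51
  0.0502 2.061
  0.0639 0.504
  0.0498 2.098
t 21.55 pos [0.5665 0.2472 0.2079] jaw 1.126 op 1.003 F [ 0.5  0.1 -0.9] q7 0.22 tilt [-0.002 -0.001 -1.   ]
 shift tool(before turn) m [ 0.0448 -0.2019  0.0081] turn rev -0.1536 (other 0.3464 )
```

```bash
python3 -m jog '[[0.0045,-0.0202,0,0,0],[0.0045,-0.0202,0,0,0],[0.0045,-0.0202,0,0,0],[0.0045,-0.0202,0,0,0],[0.0045,-0.0202,0,0,0],[0.0045,-0.0202,0,0,0],[0.0045,-0.0202,0,0,0],[0.0045,-0.0202,0,0,0],[0.0045,-0.0202,0,0,0],[0.0045,-0.0202,0,0,0],[0,0,0,-0.02,0],[0,0,0,-0.02,0],[0,0,0,-0.02,0],[0,0,0,-0.02,0],[0,0,0,-0.02,0],[0,0,0,-0.02,0],[0,0,0,-0.02,0],[0,0,0,-0.012,0],[0,0,0,0,0],[0,0,0,0,0]]'; python3 - <<'E'
from h import *
plan(.4027,.3742,.005,.512+np.pi/2)
E
```

```text
clock: 23.55
tool_pos: [0.4039, 0.375, 0.2078]
eef_rot: [0.507, 0.862, -0.001, -0.001]
contact_force: [-0.0, -0.5, 0.3]
opening: 1.002
t 23.55 pos [0.4039 0.375  0.2078] jaw 2.079 op 1.002 F [-0.  -0.5  0.3] q7 0.6 tilt [-0.    -0.003 -1.   ]
 shift tool(before turn) m [-0.     -0.0009  0.2028] turn rev -0.0006 (other 0.4994 )
```

```bash
python3 -m jog '[[0,-0.0009,0.03,0,0],[0,0,0.03,0,0],[0,0,0.03,0,0],[0,0,0.03,0,0],[0,0,0.03,0,0],[0,0,0.02,0,0.1],[0,0,0.015,0,0.15],[0,0,0.01,0,0.2],[0,0,0.005,0,0.2],[0,0,0.0028,0,0.2],[0,0,0,0,0.2],[0,0,0,0,0.2],[0,0,0,0,1],[0,0,0,0,1],[0,0,0,0,1],[0,0,0,0,1],[0,0,0,0,1],[0,0,0,0,1]]' 20; python3 - <<'E'
from h import *
plan(.4027,.3742,.1,.512+np.pi/2);print(r.get_state()["opening"]*88)
E
```

```text
clock: 25.35
tool_pos: [0.4035, 0.3752, 0.0062]
eef_rot: [0.506, 0.863, 0.0, -0.0]
contact_force: [0.5, -0.9, 5.3]
opening: 0.635
t 25.35 pos [0.4035 0.3752 0.0062] jaw 2.081 op 0.635 F [ 0.5 -0.9  5.3] q7 0.3 tilt [ 0. -0. -1.]
 shift tool(before turn) m [-0.0004 -0.0012 -0.0938] turn rev -0.0003 (other 0.4997 )
55.89083768820603
```

```bash
python3 -m jog '[[0,0,-0.005,0,1],[0,0,-0.01,0,1],[0,0,-0.02,0,1],[0,0,-0.03,0,1],[0,0,-0.03,0,1],[0,0,-0.03,0,1],[0,0,-0.03,0,1],[0,0,-0.03,0,1],[0,0,-0.01,0,1],[0,0,0,0,1],[0,0,0,0,1]]'; python3 - <<'E'
from h import *
T=r.snapshot("top");S=r.snapshot("side")
cv2.imwrite("pics/top5.png",T[:,:,::-1]);cv2.imwrite("pics/side5.png",S[:,:,::-1])
plan(.409,-.1755,.2,.377+np.pi/2)
g=cv2.resize(T[195:275,300:370,::-1],None,fx=7,fy=7,interpolation=2);s=cv2.resize(S[160:215,260:340,::-1],None,fx=8,fy=8,interpolation=2)
stack("n1.png",g,s)
E
```

```text
clock: 26.45
tool_pos: [0.4032, 0.3741, 0.1998]
eef_rot: [0.506, 0.863, -0.001, -0.0]
contact_force: [-0.6, 0.0, -0.7]
opening: 0.631
t 26.55 pos [0.4029 0.374  0.1993] jaw 2.081 op 0.633 F [ 0.3  0.7 -1.1] q7 0.59 tilt [-0.001 -0.004 -1.   ]
 shift tool(before turn) m [-0.4825 -0.263   0.0008] turn rev 0.0212 (other -0.4788 )
```

View pics/n1.png

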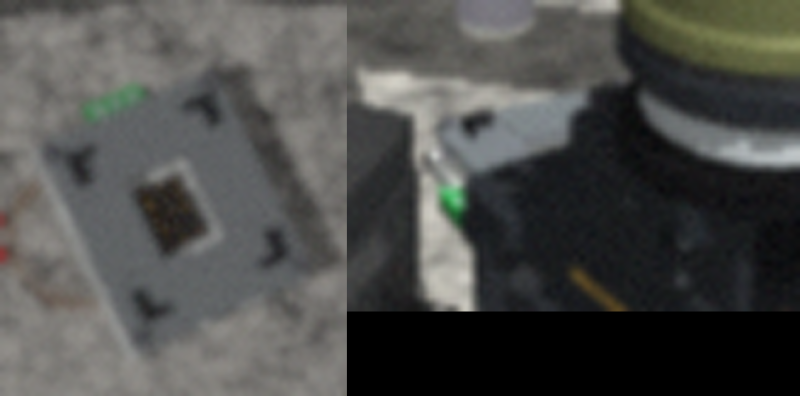

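View pics/top5.png

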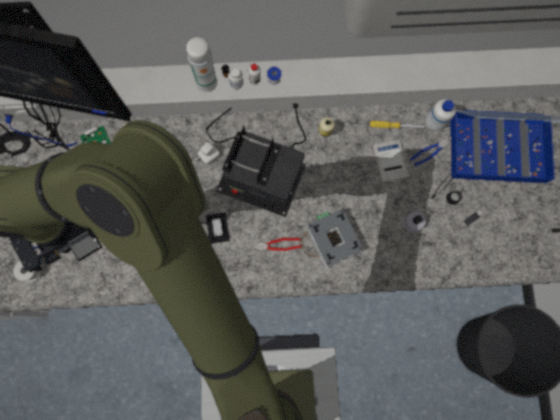

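```bash
python3 - <<'E'
from h import *
T=cv2.imread("pics/top5.png").astype(int).mean(2)
for thr in(45,50,55):
    m=(T[200:270,305:365]<thr).astype(np.uint8);k,l,st,ce=cv2.connectedComponentsWithStats(m,connectivity=8)
    P=[]
    for i in range(1,k):
        if st[i,4]>=5:print(thr,st[i],(ce[i]+[305,200]).round(1),back("top",ce[i]+[305,200],.039)[:2].round(4))
E
```

```text
45 [23 32 12 14 79] [333.6 238.2] [ 0.4051 -0.1712]
45 [50 42  2  5  5] [355.6 244. ] [ 0.3884 -0.2224]
50 [35 15  4  4  6] [341.5 216.2] [ 0.4576 -0.1942]
50 [10 26  2  5  9] [315.6 227.8] [ 0.4325 -0.1298]
50 [23 32 12 14 96] [333.6 238.1] [ 0.4053 -0.1712]
50 [50 42  2  5  8] [355.4 244.4] [ 0.3875 -0.2218]
50 [23 55  4  4  7] [329.3 256.6] [ 0.3616 -0.1575]
55 [34 14  5  5 13] [341.3 216.1] [ 0.4579 -0.1937]
55 [ 9 26  4  6 13] [315.7 228.2] [ 0.4314 -0.13  ]
55 [ 23  32  13  14 110] [333.6 238. ] [ 0.4055 -0.1711]
55 [49 42  4  6 14] [355.4 244.4] [ 0.3875 -0.2218]
55 [23 54  5  5 13] [329.5 256.5] [ 0.3618 -0.1582]
```

```bash
python3 - <<'E'
from h import *
T=cv2.imread("pics/top5.png")
Q=np.array([back("top",p,.032)[:2] for p in[(307.9,224.6),(342.7,209.4),(360.8,247),(326.6,264.9)]])
print(Q.mean(0));[print(np.hypot(*(Q[(i+1)%4]-Q[i])).round(4)) for i in range(4)]
im=T[:,:,::-1];ov=[]
bx=(298,198,372,275)
o=draw(im,"top",(.409,-.1757),.388,.080,.066,.032,.040,bx,8,"")
P=[((proj("top",X)-[298,198]+.5)*8).astype(int) for X in box((.409,-.1757),.388,.09,.076,.04,.04)[:4]]
cv2.polylines(o,[np.array(P)],True,(0,255,255),1)
stack("n2.png",cv2.convertScaleAbs(o,alpha=1.5))
E
```

```text
[ 0.4106055  -0.17446083]
0.093
0.1008
0.0933
0.1066
```

View pics/n2.png

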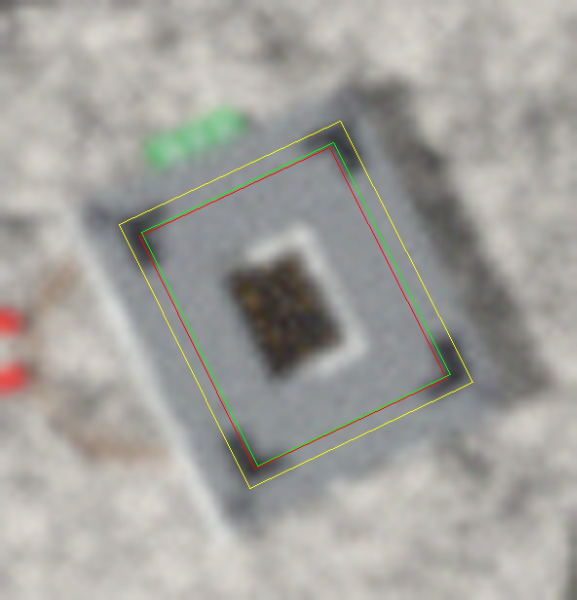

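```bash
python3 - <<'E'
from h import *
plan(.43,.1,.24,.388+np.pi/2)
R=Ro.from_quat(r.get_state()["eef_rot"]).as_matrix()
print("leg2",R.T@(np.array([.4085,-.1757,.24])-[.43,.1,.24]))
E
```

```text
t 26.55 pos [0.4029 0.374  0.1993] jaw 2.081 op 0.633 F [ 0.3  0.7 -1.1] q7 0.59 tilt [-0.001 -0.004 -1.   ]
 shift tool(before turn) m [-0.2524 -0.1103 -0.04  ] turn rev 0.0194 (other -0.4806 )
leg2 [-0.23011318 -0.15336238  0.00080488]
```

```bash
python3 -m jog '[[-0.0252,-0.011,-0.004,0,1],[-0.0252,-0.011,-0.004,0,1],[-0.0252,-0.011,-0.004,0,1],[-0.0252,-0.011,-0.004,0,1],[-0.0252,-0.011,-0.004,0,1],[-0.0252,-0.011,-0.004,0,1],[-0.0252,-0.011,-0.004,0,1],[-0.0252,-0.011,-0.004,0,1],[-0.0252,-0.011,-0.004,0,1],[-0.0252,-0.011,-0.004,0,1],[-0.023,-0.0153,0,0,1],[-0.023,-0.0153,0,0,1],[-0.023,-0.0153,0,0,1],[-0.023,-0.0153,0,0,1],[-0.023,-0.0153,0,0,1],[-0.023,-0.0153,0,0,1],[-0.023,-0.0153,0,0,1],[-0.023,-0.0153,0,0,1],[-0.023,-0.0153,0,0,1],[-0.023,-0.0153,0,0.0194,1]]'; python3 -m jog '[[0,0,0,0,1],[0,0,0,0,1],[0,0,0,0,1]]'; python3 - <<'E'
from h import *
plan(.4085,-.1757,.1,.388+np.pi/2);print(r.get_state()["q"].round(2))
E
```

```text
clock: 28.55
tool_pos: [0.4083, -0.1751, 0.2398]
eef_rot: [0.558, 0.83, -0.0, -0.002]
contact_force: [0.6, 0.4, -0.5]
opening: 0.632
clock: 28.85
tool_pos: [0.4091, -0.1729, 0.2407]
eef_rot: [0.556, 0.831, -0.0, -0.001]
contact_force: [0.7, 0.8, -1.0]
opening: 0.628
t 28.85 pos [ 0.4091 -0.1729  0.2407] jaw 1.961 op 0.628 F [ 0.7  0.8 -1. ] q7 1.54 tilt [ 0.001 -0.001 -1.   ]
 shift tool(before turn) m [-0.0025 -0.0015  0.1407] turn rev 0.0004 (other -0.4996 )
[ 0.88  0.58 -0.91  2.06  0.64  0.81  1.54]
```

```bash
python3 -m jog '[[-0.0025,-0.0015,0.02,0,1],[0,0,0.03,0,1],[0,0,0.03,0,1],[0,0,0.03,0,1],[0,0,0.03,0,1],[0,0,0.01,0,1],[0,0,0.005,0,1],[0,0,0,0,1],[0,0,0,0,1],[0,0,0,0,1]]'; python3 - <<'E'
from h import *
plan(.4085,-.1757,.04,.388+np.pi/2);print(r.get_state()["q"].round(2))
T=r.snapshot("top");S=r.snapshot("side")
stack("n3.png",cv2.resize(T[190:280,290:380,::-1],None,fx=5,fy=5,interpolation=2),cv2.resize(S[140:220,250:340,::-1],None,fx=6,fy=6,interpolation=2))
E
```

```text
clock: 29.85
tool_pos: [0.4092, -0.1769, 0.0867]
eef_rot: [0.557, 0.83, 0.0, 0.001]
contact_force: [0.4, 0.7, -1.2]
opening: 0.632
t 29.85 pos [ 0.4092 -0.1769  0.0867] jaw 1.959 op 0.632 F [ 0.4  0.7 -1.2] q7 1.12 tilt [-0.001  0.001 -1.   ]
 shift tool(before turn) m [ 0.0014 -0.0002  0.0467] turn rev 0.0 (other -0.5 )
[ 0.65  0.81 -0.56  2.2   1.12  0.45  1.12]
```

View pics/n3.png

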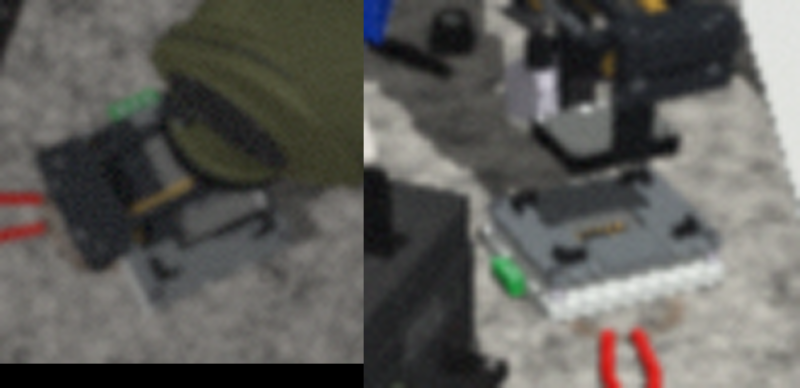

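```bash
python3 -m jog '[[0.001,0,0.015,0,1],[0,0,0.015,0,1],[0,0,0.008,0,1],[0,0,0.005,0,1],[0,0,0.002,0,1],[0,0,0.002,0,1],[0,0,0.001,0,1],[0,0,0,0,1],[0,0,0,0,1]]'; python3 - <<'E'
from h import *
plan(.4085,-.1757,.0375,.388+np.pi/2)
S=r.snapshot("side");crop(S,(250,140,350,220),6,"n4.png")
E
```

```text
clock: 30.85
tool_pos: [0.4084, -0.1761, 0.0382]
eef_rot: [0.558, 0.83, -0.0, 0.0]
contact_force: [-0.6, -0.6, -0.6]
opening: 0.631
t 30.85 pos [ 0.4084 -0.1761  0.0382] jaw 1.959 op 0.631 F [-0.6 -0.6 -0.6] q7 0.88 tilt [-0. -0. -1.]
 shift tool(before turn) m [0.0004 0.0003 0.0007] turn rev -0.0 (other 0.5 )
```

View pics/n4.png

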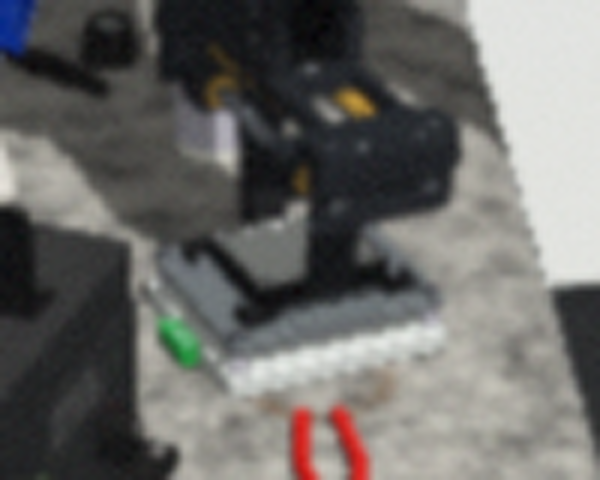

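```bash
python3 -m jog '[[0,0,0.001,0,1],[0,0,0.0005,0,1],[0,0,0,0,0.35],[0,0,0,0,0.25],[0,0,0,0,0.2],[0,0,0,0,0.2],[0,0,0,0,0.2],[0,0,-0.005,0,0.2],[0,0,-0.015,0,0.2],[0,0,-0.03,0,0.2],[0,0,-0.03,0,0.2],[0,0,-0.03,0,0.2],[0,0,-0.03,0,0.2],[0,0,-0.03,0,0.2],[0,0,0,0,0.2],[0,0,0,0,0.2]]'; python3 - <<'E'
from h import *
plan(.4385,-.375,.15,0)
T=r.snapshot("top");S=r.snapshot("side")
cv2.imwrite("pics/top6.png",T[:,:,::-1]);cv2.imwrite("pics/side6.png",S[:,:,::-1])
stack("n5.png",cv2.resize(T[190:280,290:440,::-1],None,fx=5,fy=5,interpolation=2),cv2.resize(S[140:220,250:340,::-1],None,fx=8,fy=8,interpolation=2))
E
```

```text
clock: 32.5
tool_pos: [0.4082, -0.1764, 0.2067]
eef_rot: [0.558, 0.83, -0.0, 0.0]
contact_force: [-0.7, -0.7, -0.8]
opening: 0.805
t 32.5 pos [ 0.4082 -0.1764  0.2067] jaw 1.958 op 0.805 F [-0.7 -0.7 -0.8] q7 1.49 tilt [-0.001 -0.001 -1.   ]
 shift tool(before turn) m [-0.1953 -0.0469  0.0569] turn rev -0.1883 (other 0.3117 )
```

View pics/n5.png

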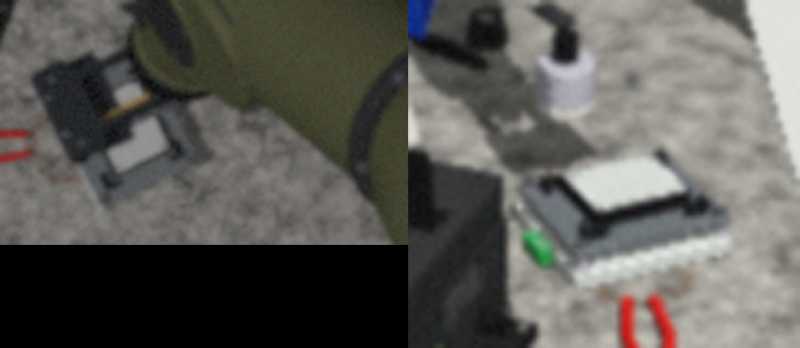

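```bash
python3 - <<'E'
from h import *
print(back("top",(415,220.5),.034),back("side",(285.7,162.7),0),back("side",(285.7,154.5-.3),.034))
T=cv2.imread("pics/top5.png");S=cv2.imread("pics/side6.png")
stack("w2.png",cv2.resize(T[200:240,395:440],None,fx=10,fy=10,interpolation=2),cv2.resize(S[135:175,265:310],None,fx=10,fy=10,interpolation=2))
E
```

```text
[ 0.43877862 -0.37138547  0.034     ] [ 0.43677143 -0.37729188  0.        ] [ 0.43714062 -0.37122586  0.034     ]
```

View pics/w2.png

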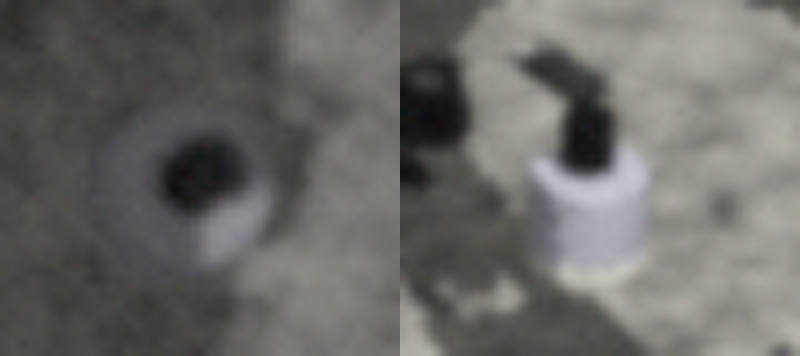

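```bash
python3 - <<'E'
from h import *
plan(.438,-.373,.2,1.958)
E
python3 -m jog '[[-0.0193,-0.0047,0,0,0.2],[-0.0193,-0.0047,0,0,0.2],[-0.0193,-0.0047,0,0,0.2],[-0.0193,-0.0047,0,0,0.2],[-0.0193,-0.0047,0,0,0.2],[-0.0193,-0.0047,0,0,0.2],[-0.0193,-0.0047,0,0,0.2],[-0.0193,-0.0047,0,0,0.2],[-0.0193,-0.0047,0,0,0.2],[-0.0193,-0.0047,0,0,0.2],[0,0,0.02,0,0.3],[0,0,0.03,0,0.3],[0,0,0.03,0,0.3],[0,0,0.02,0,0.3],[0,0,0,0,0.3],[0,0,0,0,0.3]]'; python3 - <<'E'
from h import *
plan(.438,-.373,.0375,1.958)
T=r.snapshot("top");S=r.snapshot("side")
stack("w3.png",cv2.resize(T[180:260,380:460,::-1],None,fx=5,fy=5,interpolation=2),cv2.resize(S[100:190,240:330,::-1],None,fx=5,fy=5,interpolation=2))
E
```

```text
t 32.6 pos [ 0.4074 -0.1761  0.2056] jaw 1.959 op 0.8 F [ 0.3 -0.6 -0.2] q7 1.49 tilt [ 0.001 -0.003 -1.   ]
 shift tool(before turn) m [-0.1938 -0.0462  0.0056] turn rev 0.0001 (other -0.4999 )
clock: 34.2
tool_pos: [0.4376, -0.3718, 0.1058]
eef_rot: [0.557, 0.83, -0.0, -0.001]
contact_force: [-0.3, -0.2, 0.4]
opening: 0.701
t 34.2 pos [ 0.4376 -0.3718  0.1058] jaw 1.96 op 0.701 F [-0.3 -0.2  0.4] q7 1.81 tilt [ 0.002 -0.002 -1.   ]
 shift tool(before turn) m [-0.0013  0.0001  0.0683] turn rev 0.0003 (other -0.4997 )
```

View pics/w3.png

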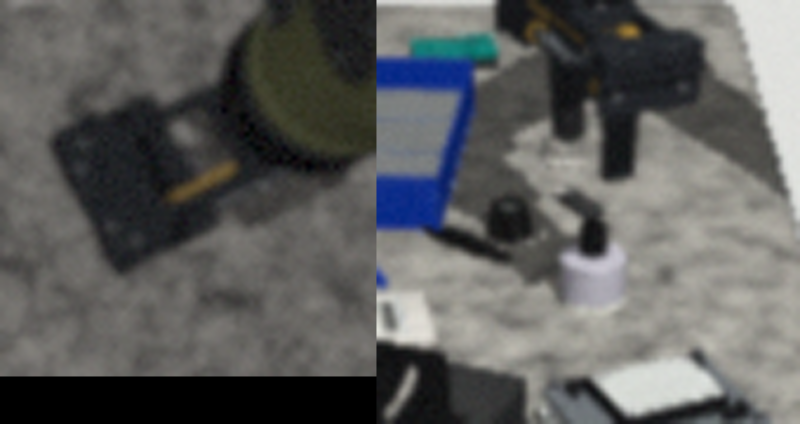

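```bash
python3 -m jog '[[-0.001,0,0.02,0,0.3],[0,0,0.02,0,0.3],[0,0,0.015,0,0.4],[0,0,0.008,0,0.5],[0,0,0.005,0,0.5],[0,0,0,0,0.5],[0,0,0,0,0.5]]' 25; python3 - <<'E'
from h import *
plan(.438,-.373,.0375,1.958)
T=r.snapshot("top");S=r.snapshot("side")
stack("w4.png",cv2.resize(T[180:260,380:460,::-1],None,fx=5,fy=5,interpolation=2),cv2.resize(S[120:180,260:320,::-1],None,fx=8,fy=8,interpolation=2))
E
```

```text
clock: 35.0
tool_pos: [0.4385, -0.3735, 0.0391]
eef_rot: [0.557, 0.83, -0.0, 0.0]
contact_force: [-0.3, -0.0, -0.3]
opening: 0.499
t 35.0 pos [ 0.4385 -0.3735  0.0391] jaw 1.959 op 0.499 F [-0.3 -0.  -0.3] q7 1.72 tilt [-0.001 -0.    -1.   ]
 shift tool(before turn) m [ 0.0007 -0.0003  0.0016] turn rev 0.0001 (other -0.4999 )
```

View pics/w4.png

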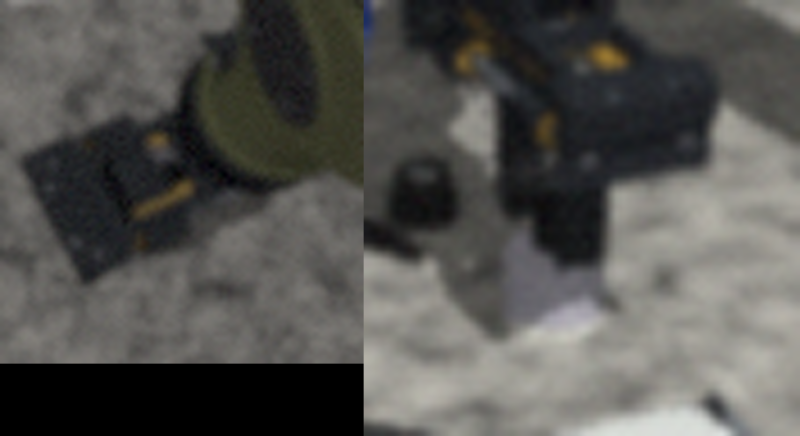

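```bash
python3 -m jog '[[0,0,0,0,0.6],[0,0,0,0,0.7],[0,0,0,0,0.8],[0,0,0,0,1],[0,0,0,0,1],[0,0,0,0,1],[0,0,0,0,1],[0,0,0,0,1]]' 30; python3 - <<'E'
from h import *
plan(.438,-.373,.0375,1.958);print(r.get_state()["opening"]*88)
E
python3 -m jog '[[0,0,-0.003,0,1],[0,0,-0.005,0,1],[0,0,-0.01,0,1],[0,0,-0.02,0,1],[0,0,-0.02,0,1],[0,0,-0.02,0,1],[0,0,-0.02,0,1],[0,0,-0.02,0,1],[0,0,0,0,1],[0,0,0,0,1]]'; python3 - <<'E'
from h import *
plan(.4085,-.1757,.15,1.958)
T=r.snapshot("top");S=r.snapshot("side")
stack("w5.png",cv2.resize(T[190:280,290:440,::-1],None,fx=5,fy=5,interpolation=2),cv2.resize(S[80:200,240:340,::-1],None,fx=5,fy=5,interpolation=2))
cv2.imwrite("pics/top7.png",T[:,:,::-1]);cv2.imwrite("pics/side7.png",S[:,:,::-1])
E
```

```text
clock: 35.9
tool_pos: [0.4381, -0.3733, 0.0387]
eef_rot: [0.557, 0.83, -0.0, -0.0]
contact_force: [-0.5, 1.4, 2.6]
opening: 0.217
t 35.9 pos [ 0.4381 -0.3733  0.0387] jaw 1.959 op 0.217 F [-0.5  1.4  2.6] q7 1.72 tilt [ 0.    -0.001 -1.   ]
 shift tool(before turn) m [0.0003 0.     0.0012] turn rev 0.0001 (other -0.4999 )
19.087456458721878
clock: 36.9
tool_pos: [0.4379, -0.3735, 0.1566]
eef_rot: [0.558, 0.83, -0.001, -0.0]
contact_force: [-0.8, 0.2, -5.2]
opening: 0.215
t 36.9 pos [ 0.4379 -0.3735  0.1566] jaw 1.959 op 0.215 F [-0.8  0.2 -5.2] q7 1.88 tilt [-0.    -0.001 -1.   ]
 shift tool(before turn) m [0.1942 0.0476 0.0065] turn rev 0.0001 (other -0.4999 )
```

View pics/w5.png

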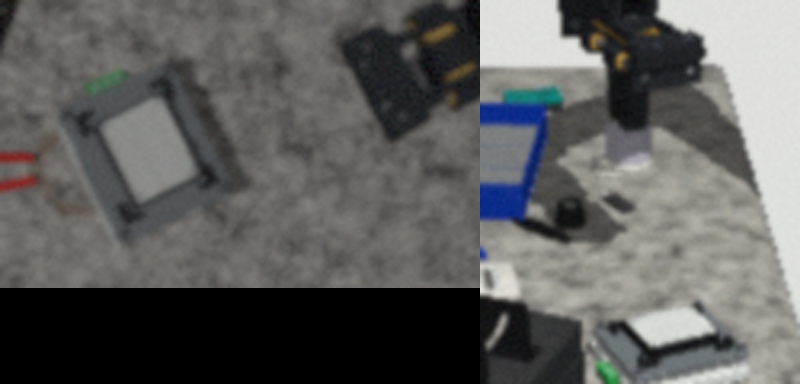

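```bash
python3 - <<'E'
from h import *
T=cv2.imread("pics/top7.png")[:,:,::-1];S=cv2.imread("pics/side7.png")[:,:,::-1]
for thr in(100,110):print(bright("top",T,(312,212,356,262),thr,.044,(335,236)))
for thr in(150,170,190):print(bright("side",S,(278,165,325,192),thr,.044,(299,180)))
for n,b in(("small",(205,210,230,245)),("med",(142,162,182,206))):
    z=.016 if n=="small" else .017
    print(n,[bright("top",T,b,thr,z)[:3] for thr in(85,95)])
stack("t7.png",cv2.resize(T[150:260,130:250,::-1],None,fx=5,fy=5,interpolation=2))
E
```

```text
(582, array([ 0.4088, -0.177 ]), np.float64(0.3381251106869416), ((409.1421813964844, -177.30897521972656), (65.75601959228516, 50.80060577392578), 22.35959815979004))
(550, array([ 0.4091, -0.1768]), np.float64(0.31609173488622666), ((408.99560546875, -176.81683349609375), (65.65276336669922, 49.77878952026367), 22.35959815979004))
(236, array([ 0.407 , -0.1805]), np.float64(0.714475796507115), ((407.63201904296875, -183.63180541992188), (66.06322479248047, 65.6326675415039), 23.915008544921875))
(205, array([ 0.4074, -0.1778]), np.float64(0.42343956959267526), ((407.6195373535156, -179.13348388671875), (62.43877029418945, 55.03620910644531), 23.9151668548584))
(179, array([ 0.4067, -0.177 ]), np.float64(0.39442715218761903), ((406.93878173828125, -177.2252197265625), (62.33286666870117, 49.792755126953125), 21.896883010864258))
small [(134, array([0.4518, 0.1091]), np.float64(0.15269436666717207)), (119, array([0.4522, 0.109 ]), np.float64(0.14438704954559345))]
med [(689, array([0.5798, 0.2357]), np.float64(0.7348959927990002)), (536, array([0.5782, 0.2364]), np.float64(0.7458744328771507))]
```

View pics/t7.png

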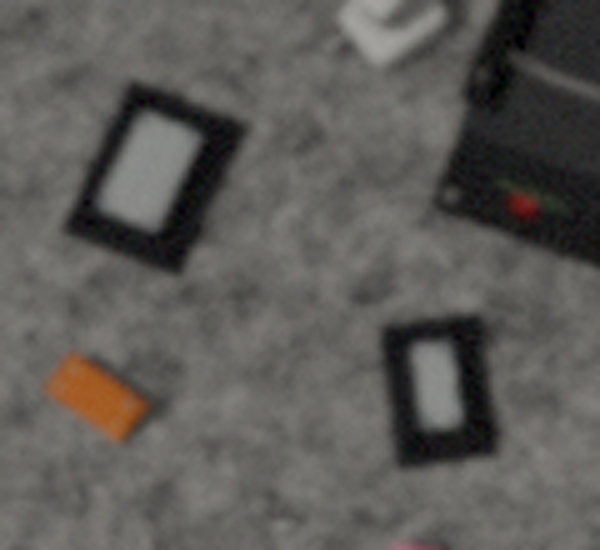

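```bash
python3 -m jog '[[0.0194,0.0048,0,0,1],[0.0194,0.0048,0,0,1],[0.0194,0.0048,0,0,1],[0.0194,0.0048,0,0,1],[0.0194,0.0048,0,0,1],[0.0194,0.0048,0,0,1],[0.0194,0.0048,0,0,1],[0.0194,0.0048,0,0,1],[0.0194,0.0048,0,0,1],[0.0194,0.0048,0,0,1],[0,0,0,0,1],[0,0,0.015,0,1],[0,0,0.015,0,1],[0,0,0.01,0,1],[0,0,0.005,0,1],[0,0,0,0,1],[0,0,0,0,1],[0,0,0,0,1]]'; python3 - <<'E'
from h import *
plan(.4085,-.1768,.082,1.958)
T=r.snapshot("top");S=r.snapshot("side")
stack("w6.png",cv2.resize(T[190:280,290:380,::-1],None,fx=5,fy=5,interpolation=2),cv2.resize(S[120:220,250:340,::-1],None,fx=5,fy=5,interpolation=2))
E
```

```text
clock: 38.8
tool_pos: [0.4095, -0.1758, 0.1119]
eef_rot: [0.558, 0.83, -0.0, 0.0]
contact_force: [0.6, -0.0, -4.3]
opening: 0.217
t 38.8 pos [ 0.4095 -0.1758  0.1119] jaw 1.958 op 0.217 F [ 0.6 -0.  -4.3] q7 1.24 tilt [-0. -0. -1.]
 shift tool(before turn) m [-0.0005 -0.0013  0.0299] turn rev 0.0001 (other -0.4999 )
```

View pics/w6.png

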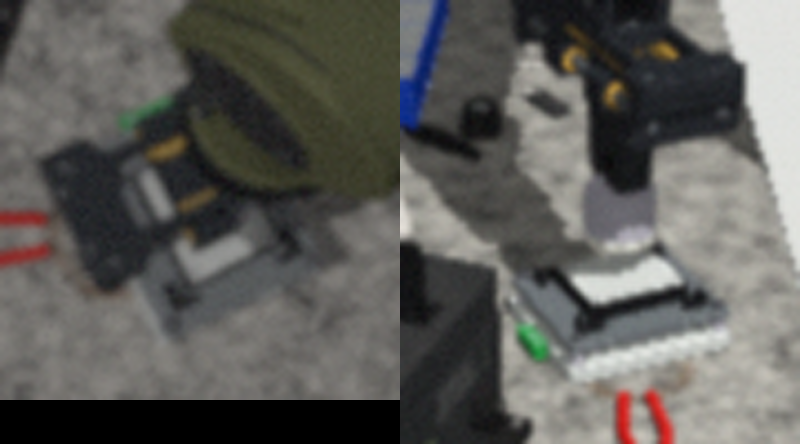

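```bash
python3 -m jog '[[-0.0005,-0.001,0.01,0,1],[0,0,0.01,0,1],[0,0,0.006,0,1],[0,0,0.003,0,1],[0,0,0.002,0,1],[0,0,0.002,0,1],[0,0,0.001,0,1],[0,0,0.001,0,1],[0,0,0.001,0,1],[0,0,0,0,1],[0,0,0,0,1]]'; python3 - <<'E'
from h import *
plan(.4085,-.1768,.0747,1.958)
T=r.snapshot("top");S=r.snapshot("side")
stack("w7.png",cv2.resize(T[190:280,290:380,::-1],None,fx=5,fy=5,interpolation=2),cv2.resize(S[120:220,250:340,::-1],None,fx=5,fy=5,interpolation=2))
E
```

```text
clock: 40.0
tool_pos: [0.4084, -0.1765, 0.0756]
eef_rot: [0.558, 0.83, -0.0, -0.0]
contact_force: [-1.5, 0.4, -1.9]
opening: 0.215
t 40.0 pos [ 0.4084 -0.1765  0.0756] jaw 1.959 op 0.215 F [-1.5  0.4 -1.9] q7 1.1 tilt [ 0.    -0.001 -1.   ]
 shift tool(before turn) m [-0.0003 -0.0001  0.0009] turn rev 0.0001 (other -0.4999 )
```

View pics/w7.png

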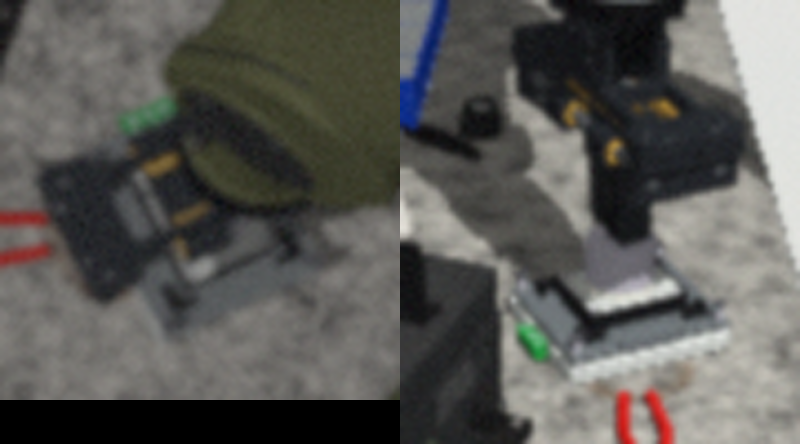

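```bash
python3 -m jog '[[0,0,0.0005,0,1],[0,0,0.0005,0,1],[0,0,0,0,1],[0,0,0,0,1]]'; python3 -m jog '[[0,0,0,0,0.7],[0,0,0,0,0.6],[0,0,0,0,0.6],[0,0,0,0,0.6],[0,0,0,0,0.6],[0,0,-0.005,0,0.6],[0,0,-0.01,0,0.6],[0,0,-0.015,0,0.6],[0,0,-0.03,0,0.5],[0,0,-0.03,0,0.5],[0,0,-0.03,0,0.5],[0,0,-0.03,0,0.5],[0,0,0,0,0.5]]'; python3 - <<'E'
from h import *
plan(.4085,-.40,.25,1.958)
S=r.snapshot("side");crop(S,(250,120,340,220),6,"w8.png")
E
```

```text
clock: 40.5
tool_pos: [0.4084, -0.1764, 0.0746]
eef_rot: [0.557, 0.83, -0.0, -0.0]
contact_force: [-1.4, 0.5, 0.1]
opening: 0.217
clock: 41.8
tool_pos: [0.4104, -0.1765, 0.2278]
eef_rot: [0.558, 0.83, 0.001, 0.003]
contact_force: [0.8, -0.1, 0.1]
opening: 0.504
t 41.8 pos [ 0.4104 -0.1765  0.2278] jaw 1.959 op 0.504 F [ 0.8 -0.1  0.1] q7 1.54 tilt [-0.004  0.004 -1.   ]
 shift tool(before turn) m [-0.2063 -0.0862 -0.0218] turn rev 0.0001 (other -0.4999 )
```

View pics/w8.png

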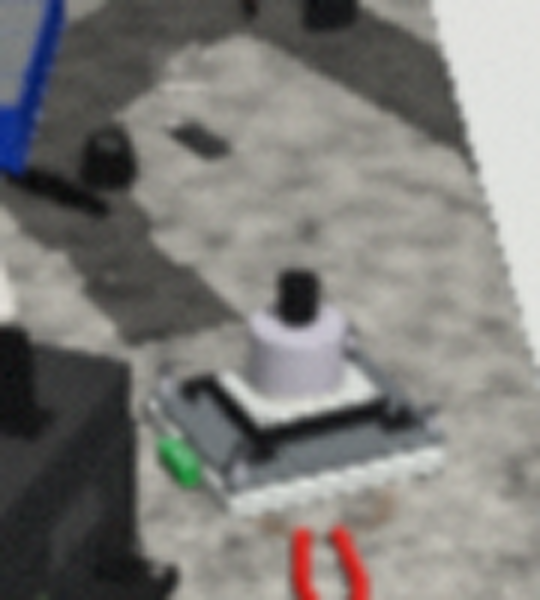

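```bash
python3 -m jog '[[-0.02,-0.0086,-0.002,0,0.5],[-0.02,-0.0086,-0.002,0,0.5],[-0.02,-0.0086,-0.002,0,0.5],[-0.02,-0.0086,-0.002,0,0.5],[-0.02,-0.0086,-0.002,0,0.5],[-0.02,-0.0086,-0.002,0,0.5],[-0.02,-0.0086,-0.002,0,0.5],[-0.02,-0.0086,-0.002,0,0.5],[-0.02,-0.0086,-0.002,0,0.5],[-0.02,-0.0086,-0.002,0,0.5],[0,0,0,0,0.5],[0,0,0,0,0.5]]'; python3 - <<'E'
from h import *
T=r.snapshot("top");S=r.snapshot("side")
stack("f1.png",cv2.resize(T[195:275,300:375,::-1],None,fx=6,fy=6,interpolation=2),cv2.resize(S[140:215,260:335,::-1],None,fx=6,fy=6,interpolation=2))
stack("f2.png",cv2.resize(T[150:280,80:310,::-1],None,fx=3.4,fy=3.4,interpolation=2))
# weight knob / foot top with plate down: module top .036
for p in[(.4085,-.177,.036+.047),(.4085,-.177,.07)]:print(proj("top",p),proj("side",p))
o=[]
for dz in(0,.01):
  b=(298,198,372,275);b2=(262,150,335,212)
  o+=[draw(S,"side",(.4075,-.177),.384,.070,.056,.032-dz,.046-dz,b2,5,"")]
stack("f3.png",*o)
E
```

```text
clock: 43.05
tool_pos: [0.404, -0.3933, 0.2434]
eef_rot: [0.558, 0.83, 0.0, -0.001]
contact_force: [-1.1, 1.0, -0.5]
opening: 0.501
[338.21122941 233.55169235] [298.94545801 169.11166459]
[337.52707375 234.48560682] [298.85303601 173.1799123 ]
```

View pics/f1.png

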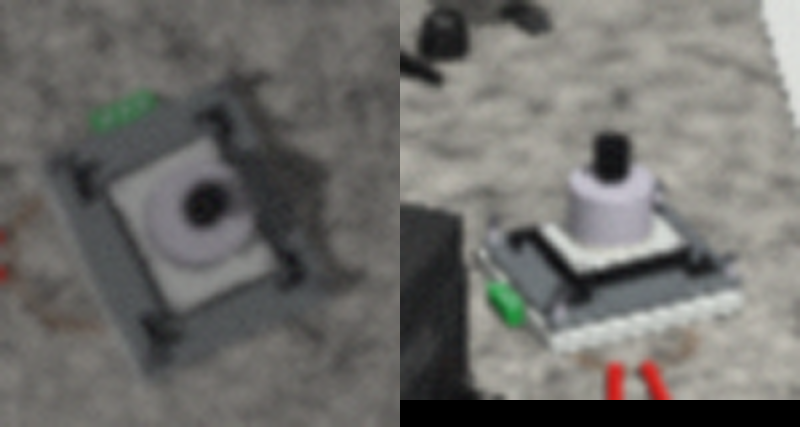

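View pics/f2.png

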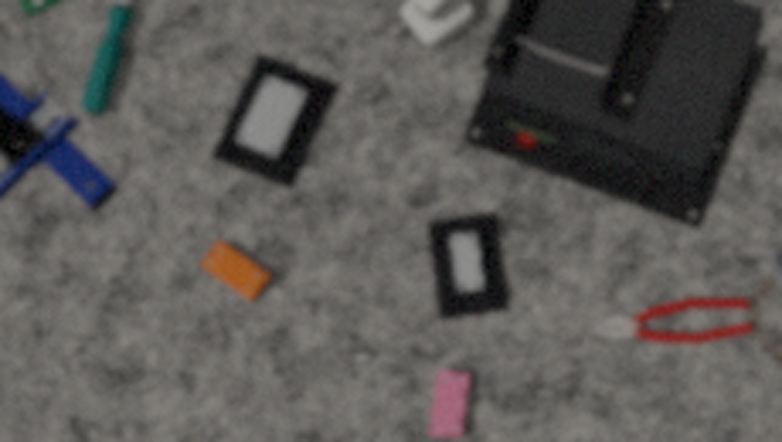

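View pics/f3.png

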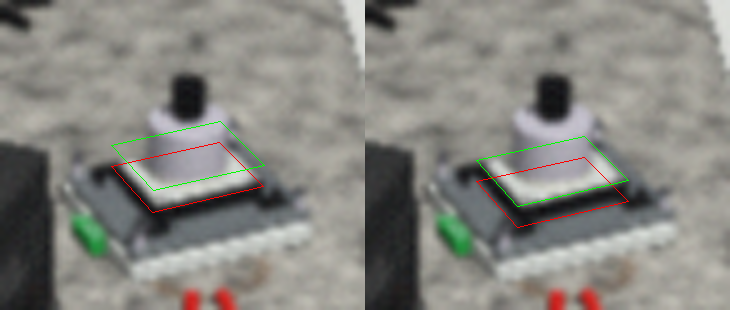

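```bash
python3 - <<'E'
from h import *
print("knob",tri((338.3,232.6),(299.25,168.6)).round(4))
plan(.4,-.4,.25,1.958)
r.finish_job()
E
```

```text
knob [ 0.4093 -0.1769  0.0851]
t 43.15 pos [ 0.4045 -0.3924  0.244 ] jaw 1.961 op 0.498 F [ 0.2 -0.4 -0.8] q7 2.03 tilt [ 0.002 -0.001 -1.   ]
 shift tool(before turn) m [-0.0053 -0.0071 -0.006 ] turn rev 0.0005 (other -0.4995 )
the job is handed in; nothing more can be done
```

I took the pile apart and laid the small module in the small tray, the medium one in the larger tray and the large one on the nest plate, all aluminium face up. Then I stood the weight upright on the middle of the large module, let go and moved the arm clear. The job was handed in at about 43 s of the 134 s allowed; it reports no verdict.

- **Modules:** in the last pictures each module lies flat, inside its corner guides. My attempt to measure the medium module's final position failed because it picked up the bench instead, so that one I judged only by eye.
- **Weight and plate:** the knob came out at (0.409, -0.177), within about 1 mm of the large module's centre. It read 0.085 m high, where fully down should give 0.083 m. That 2 mm difference is about the camera error. When I let go, the fingers' height put the underside of the weight where the stop should be, and the force on the wrist was about zero, so I take the plate to be fully down.
- **Left alone:** I never reached for the tools or the look-alikes. The cutters and the orange and pink blocks show where they were. I did not check the tweezers in the last pictures.
- **Camera disagreement:** the top and side cameras differ by about 2 mm in x throughout, so I used positions between the two.

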